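# Hang up the sanding block and turn the cabinet flap over under the low shelf

### The job

A cabinet flap lies by its end pins in a turning rack with a sanding block standing on it. Hang the sanding block by its knob in the open-sided forked hook, then take the flap by its pull and turn it over backwards on its pins, so that it lies flat on the rear rests beneath the low shelf with its battens up and both pins still in their slots. Lay the flap down gently rather than letting it fall, and leave the tin, the glue bottle and the offcut as they are.

Things in the scene. Friction and masses are not known exactly. Their poses are not given: they have to be found in the camera images.
- rack: Fixed dark-wood turning rack with a low shelf. Origin on the bench midway below the flap's pin axis; x points back under the shelf, y along the pin axis, z up. Cheeks 16 mm thick at y = +-100 mm, x -70 to 135, 46 mm high, 66 mm within 23 mm of the pin axis. Rests inside the cheeks, 44 mm high, 16 x 24 mm, centred at x = +-45, y = +-80. Open at front and back.
- rack_slots (a point): Point midway between the two pin slots at the height of the resting pins, 50 mm above the bench; axes as the rack's. Each slot is cut in a cheek (y = +-92 to +-108), open at the top, 12 mm wide, 20 mm deep.
- rack_shelf (a point): Middle of the front edge of the shelf's underside: 215 mm above the bench, 30 mm behind the pin axis; axes as the rack's. From here the slatted shelf reaches back 120 mm (x) and +-148 mm sideways, 18 mm thick; a tin and wood on it stand up to 290 mm above the bench. Posts 22 x 16 mm hold it at x = 94, y = +-118 from here.
- flap: Loose light-wood cabinet flap, 0.2 kg. Origin midway on its pin axis, mid-thickness; at the start x is along the rack's x, z up. Board x -58 to 8, y +-85, z +-6 mm. Pins 8 mm thick stick out 28 mm at both ends. Two battens 44 x 14 x 6 mm on the -z face, now underneath, at y = +-45. Lies on pins and front rests, loose in the slots; turned, it lies at the same height.
- flap_pull (a point): Centre of the flap's pull: a wooden dowel 18 mm in diameter, 32 mm long, lying along the flap's y, with half-round ends (tips at y = +-16), 83 mm from the pin axis on its -x side, 25 mm clear of the board's edge, on a stem 14 mm wide. Pinched by its two ends, it turns between the fingers while the flap swings.
- sander: Loose sanding block, about 0.18 kg (varies), standing on the flap. Origin centre of its underside, z up. Base 44 (x) x 80 (y) x 22 mm; steel neck 10 mm in diameter up to 52 mm; above it a round upright knob 28 mm in diameter from 52 to 92 mm.
- sander_neck (a point): Point on the sanding block's axis at the underside of the knob, 52 mm above the block's underside; it carries the block when hung.
- hook: Fixed dark-steel stand with a forked hook, left or right of the rack. Origin on the bench below the throat; the mouth opens to its -x; z up. Two level prongs, 10 x 10 mm, top 110 mm above the bench, leave a slot 16 mm wide from x = -28 (mouth) to 12. Lips 6 mm high at x = -28 to -21 and 21 to 28 keep the knob in. Arm along +x to a post at x = 62 to 78; base plate x 30 to 100, y +-55.
- hook_throat (a point): Middle of the hook's throat, at the height of the prongs' top (110 mm above the bench): the neck point of the hung block comes here. Axes as the hook's.
- tin: Loose upright tin, 66 mm in diameter, 100 mm tall, on the opposite side of the rack from the hook. Origin centre of its underside. Bystander.
- glue: Loose upright pale glue bottle, 56 mm in diameter, 150 mm tall, beside the rack's rear. Origin centre of its underside. Bystander.
- offcut: Loose wood offcut 90 x 40 x 30 mm lying on the bench, beside the rack's rear. Origin centre of its underside. Bystander.
Mind the look-alikes: they are no part of the job. There is more than one size of the sander; the job needs the middle-sized.

How it is judged:
On the way, in this order (a step that is already met when the one before it is completed fails the run):
1. the sanding block hangs in the hook by its knob, let go (horizontal distance between sander_neck and hook_throat below 0.012 m and z of sander_neck in the frame of hook_throat between -0.004 and 0.004 m and angle between sander's own z axis and vertical below 0.15 rad and contact force between the fingers and sander below 0.1 N and linear speed of sander below 0.03 m/s), for 0.3 s.
2. the flap lies turned over on the rear rests, let go (angle between flap's own z axis and vertical above 3.02 rad and x of flap in the frame of rack_slots between -0.008 and 0.008 m and z of flap in the frame of rack_slots between -0.006 and 0.006 m and y of flap in the frame of rack_slots between -0.012 and 0.012 m and x of flap_pull in the frame of rack_slots above 0.07 m and linear speed of flap below 0.03 m/s and angular speed of flap below 0.2 rad/s and contact force between the fingers and flap below 0.1 N), for 0.3 s.
At the end, for the whole second after the job is handed in: Block hangs upright (0.15 rad) in the hook, neck point within 12 mm sideways and 4 mm in height of the throat; flap lies battens up, pull to the rear, within 0.12 rad of level, pin axis within 8 mm (x), 12 mm (y), 6 mm (height) of its place in the slots; both let go and at rest (all of step 1 and all of step 2); the robot touches nothing.
It fails at once if the flap is dropped or flung over (turns faster than 6 rad/s) (angular speed of flap above 6 rad/s).
It fails at once if a bystander is moved by more than 30 mm or tipped (distance of any of tin, glue, offcut from where it was at the start of the episode above 0.03 m or angle between any of tin, glue, offcut's own z axis and vertical above 0.5 rad).
It also fails if it takes over 59 s, if anything falls off the work surface, if the arm or the gripper's body presses on something with over 40 N, if the wrist force passes 120 N, or if a joint passes its speed limit or range.

### The arm

A 7-joint arm with a two-finger parallel gripper is mounted at the origin on the work surface. World frame = base frame: x ahead of the robot, y to its left, z up, the work surface at z = 0. Lengths are in m, angles in rad, forces in N, time in s.
With the tool pointing down it reaches from about 0.4 to 0.85 m from the base axis. Payload 6.9 kg.
Tool frame: the origin (TCP) lies midway between the tips of the shut fingers; the grasp point (between the pads) lies behind it (ctrl.pinch_z is the z of the grasp point in the tool frame, in m); z points along the fingers, y is the direction in which the jaws open and shut (so a half turn about z gives the same grasp; the last joint's range is limited). The gripper opens to 85 mm and grips with 20 to 120 N. Pads are 22 mm wide; open, the fingers measure 114 mm over their backs; the gripper's body (76 mm by 85 mm) begins 54 mm behind the grasp point. The pads swing forward as they close: fully open they stand 13 mm farther back than shut.
Start: joints at [-1.075, 0.507, -0.238, 1.5, 0.126, 1.149, -0.155], TCP at [0.238, 0.578, 0.231] pointing down, gripper open.
Joint ranges: [-3.08, 3.08], [-0.24, 2.05], [-1.43, 1.35], [0, 2.5], [-1.52, 4.66], [0.17, 1.96], [-2.89, 2.89]. Speed limits (rad/s): [2.39, 2.39, 3.14, 3.14, 3.14, 3.14, 3.14].

### API

Orientations are given as a unit quaternion [w, x, y, z].
In Python, from station import ctrl, get_state, vision, ticket, models gives the robot as it stands. Calls block until the motion is done:
- ctrl.movep(position, orientation): joint-space move of the TCP to a pose.
- ctrl.movel(position, frame=None, max_speed=0.15): straight line of the TCP; frame=None keeps the orientation; max_speed is the mean speed in m/s.
- ctrl.set_joints(angles): joint-space move.
- ctrl.ungrasp() and ctrl.close_gripper(force=None): open the fingers fully, or close them until they stop; force is the grip in N (None keeps the last).
- ctrl.pause(seconds).
- ctrl.ik(position, orientation): joint angles nearest the present ones, or None.
- get_state(): the state.
- vision.grab_frame(name): name is "side" or "top" or "wrist"; returns (picture, depth): 420x560x3 uint8, blue, green, red; 420x560 float32, m along the optical axis (not along the pixel's ray), 0 where there is no reading.
- vision.camera_info(name): a dict with "mtx" (3x3 intrinsics, pixels), "R" (3x3) and "t" (3): a world point X has camera coordinates R X + t; the wrist camera has in their place "hand_eye" (4x4, takes a point from camera to tool coordinates, whose origin is the TCP and whose axes are the flange's). Camera axes: x right, y down, z forward; pixel columns grow to the right and rows downward; lengths in m; the calibration is good to about 2 mm. A picture is of the moment at which its call begins: read the wrist's pose just before it. camera_info takes no time and is no camera call.
A pose or a line that the arm cannot do raises ctrl.Unreachable and nothing moves.
- ticket.close_job(): hands the job in, once; it reports no verdict.
Trained networks look in the newest picture that a camera, given by its name, has taken for a name from the list of things; names that differ only in an ending like _2 or _b are one class to them, and where a whole thing is asked for, a point or a joint stands for the part that bears it (a point fixed in the world has none). Each returns a list of dicts, best first, with "p" (0 to 1); they miss things now and then, are a little off and sometimes report something else, mostly with a low value. They report only what shows in the picture. A call takes as long as a camera call. They do not tell look-alikes from the thing itself.
- models.recognise(camera, target): "point" ([column, row] in pixels, amid what is visible of it).
- models.masks_of(camera, target): "mask" (420x560 bool, what is visible of it) and "point" ([column, row] in pixels, amid what is visible of it).
The state is a dict: "time": time; "qpos": joint angles; "qd": joint speeds; "tau": joint torques, N m; "tcp_pos": TCP position; "eef_rot": TCP orientation; "contact_force": force on the tool from outside, world axes, zero at the start; "wrist_torque": the same for the moment, N m; "width": finger opening in m.
Only numpy, scipy, OpenCV 4.12 (cv2) and the standard library are available. Lean on these libraries where they do the work, as an engineer would, in place of code of your own. Each camera call takes 0.05 s, during which the arm holds its last target.

## Working session

There is one attempt and no reset: what is moved stays moved. The work goes in short steps, each a Python script; the robot and the scene stay as the last script left them, time stands still between calls to the robot, and variables do not carry over. Pictures are saved under pics/ and viewed, and the job is handed in when it is done.

```bash
ls; mkdir -p pics; python3 - <<'E'
from station import ctrl, get_state, vision, ticket, models
import cv2,numpy as np
np.set_printoptions(precision=4,suppress=True)
print(get_state(), ctrl.pinch_z)
for n in ("side","top","wrist"):
    p,d=vision.grab_frame(n); cv2.imwrite(f"pics/{n}0.png",p); np.save(f"pics/{n}0.npy",d)
    print(n,vision.camera_info(n))
E
```

```text
pics
{'time': 0.0, 'qpos': array([-1.0755,  0.5084, -0.2375,  1.5011,  0.1257,  1.1489, -0.1548]), 'qd': array([ 0.0011, -0.0009, -0.0001,  0.0007,  0.0011,  0.0007, -0.0012]), 'tau': array([ -0.0015, -62.0597,  -2.1871, -24.9659,   0.0128,   0.0118,
        -0.    ]), 'tcp_pos': array([0.2374, 0.5776, 0.2304]), 'eef_rot': array([-0.0002,  0.1937,  0.9811, -0.0009]), 'contact_force': array([ 0.0835,  0.5504, -0.0677]), 'wrist_torque': array([-0.0114, -0.0316,  0.0082]), 'width': 0.08538103986794052} -0.0187
side {'mtx': array([[401.1542,   0.    , 275.1543],
       [  0.    , 401.1542, 209.3061],
       [  0.    ,   0.    ,   1.    ]]), 'R': array([[ 0.8252, -0.5643, -0.0241],
       [-0.3262, -0.4413, -0.836 ],
       [ 0.4611,  0.6977, -0.5482]]), 't': array([-0.4622,  0.2954,  0.6673])}
top {'mtx': array([[472.4799,   0.    , 279.4844],
       [  0.    , 472.4799, 207.9145],
       [  0.    ,   0.    ,   1.    ]]), 'R': array([[-0.0042, -1.    , -0.008 ],
       [-0.9816,  0.0057, -0.1908],
       [ 0.1909,  0.0071, -0.9816]]), 't': array([0.0163, 0.5497, 1.1198])}
wrist {'mtx': array([[366.7129,   0.    , 283.2778],
       [  0.    , 366.7129, 210.1005],
       [  0.    ,   0.    ,   1.    ]]), 'hand_eye': array([[ 0.0004, -0.9635, -0.2676,  0.0675],
       [ 1.    ,  0.0006, -0.0006,  0.0009],
       [ 0.0007, -0.2676,  0.9635, -0.143 ],
       [ 0.    ,  0.    ,  0.    ,  1.    ]])}
```

View pics/side0.png

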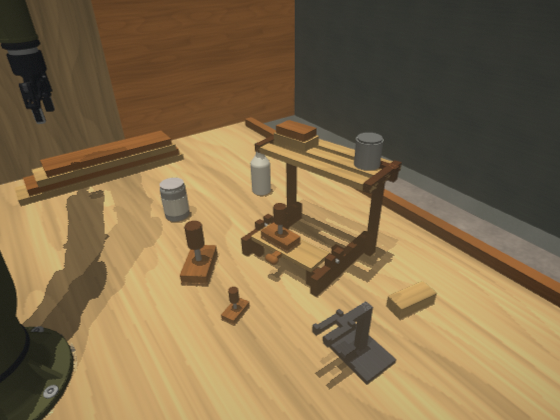

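View pics/top0.png

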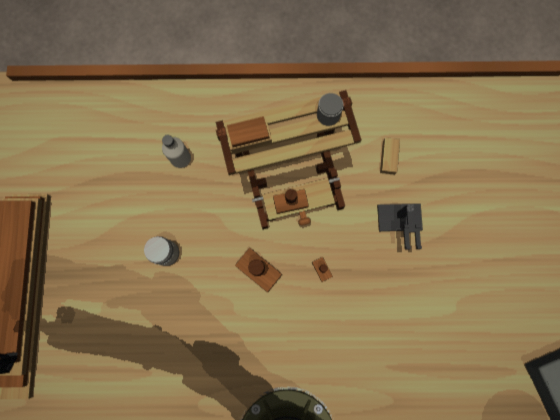

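View pics/wrist0.png

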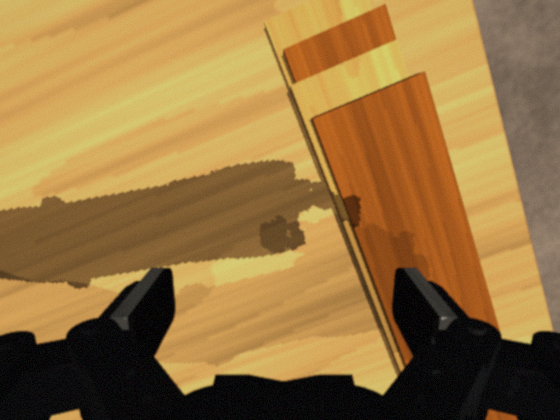

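Candidates for the sander are the large one on the bench (top 258,268 / side 198,255), the small one on the bench (top 322,268 / side 235,305), and the one standing on the flap (top 291,198 / side 281,232). The description says it stands on the flap and is the middle size, so I choose the third. I'll measure it and check a crop.

```bash
cat > h.py <<'E'
from station import ctrl, get_state, vision, ticket, models
import cv2,numpy as np
from scipy.spatial.transform import Rotation as Rn
np.set_printoptions(precision=4,suppress=True)
def cam2world(name,P,st=None):
    c=vision.camera_info(name)
    if name=="wrist":
        H=c["hand_eye"]; q=st["eef_rot"]; R=Rn.from_quat([q[1],q[2],q[3],q[0]]).as_matrix()
        return (P@H[:3,:3].T+H[:3,3])@R.T+st["tcp_pos"]
    return (P-c["t"])@c["R"]
def cloud(name,d,st=None):
    K=vision.camera_info(name)["mtx"]; v,u=np.mgrid[:420,:560]
    P=np.stack([(u-K[0,2])/K[0,0]*d,(v-K[1,2])/K[1,1]*d,d],-1).reshape(-1,3)
    W=cam2world(name,P,st).reshape(420,560,3); W[d<=0]=np.nan
    return W
def proj(name,X,st=None):
    c=vision.camera_info(name); X=np.atleast_2d(X)
    if name=="wrist":
        H=c["hand_eye"]; q=st["eef_rot"]; R=Rn.from_quat([q[1],q[2],q[3],q[0]]).as_matrix()
        T=(X-st["tcp_pos"])@R; C=(T-H[:3,3])@H[:3,:3]
    else: C=X@c["R"].T+c["t"]
    p=C@c["mtx"].T; return p[:,:2]/p[:,2:]
E
python3 - <<'E'
from h import *
for cam in ("top","side"):
    p,d=vision.grab_frame(cam); W=cloud(cam,d)
    b=W[330:340,200:210] ; print(cam,"bench z",np.nanmedian(b[...,2]))
    for t in ("sander","flap","flap_pull","hook","rack","tin","glue","offcut"):
        for r in models.masks_of(cam,t)[:4]:
            if r["p"]<.3: continue
            m=r["mask"]; X=W[m]; X=X[~np.isnan(X[:,0])]
            zt=np.percentile(X[:,2],97); tp=X[X[:,2]>zt-.006]
            print(cam,t,round(r["p"],2),np.round(r["point"]),m.sum(),"med",np.median(X,0),"zmax",zt,"topcen",tp.mean(0))
            np.save(f"pics/m_{cam}_{t}_{int(r['point'][0])}.npy",m)
p,_=vision.grab_frame("top"); cv2.imwrite("pics/ctop.png",cv2.resize(p[80:300,210:440],None,fx=3.2,fy=2.7))
p,_=vision.grab_frame("side"); cv2.imwrite("pics/cside.png",cv2.resize(p[110:385,160:440],None,fx=2.1,fy=2.1))
print(get_state()["time"])
E
```

```text
top bench z -0.0006490304667918507
top sander 0.79 [290. 198.] 675 med [ 0.5594 -0.0114  0.0776] zmax 0.1481924829328705 topcen [ 0.5644 -0.0131  0.1465]
top sander 0.68 [259. 270.] 1051 med [0.3975 0.0651 0.0287] zmax 0.12256014516898922 topcen [0.4008 0.0678 0.1205]
top sander 0.59 [322. 269.] 258 med [ 0.3985 -0.0896  0.0154] zmax 0.06503090447984104 topcen [ 0.4017 -0.0918  0.0629]
top sander 0.46 [391. 159.] 580 med [ 0.6897 -0.2716  0.0283] zmax 0.033102503808881606 topcen [ 0.692  -0.2734  0.0297]
top flap 0.58 [307. 200.] 1403 med [ 0.5729 -0.0565  0.055 ] zmax 0.06094645929342555 topcen [ 0.5692 -0.0414  0.0578]
top flap_pull 0.63 [311. 198.] 1290 med [ 0.5742 -0.0585  0.055 ] zmax 0.05994288522229834 topcen [ 0.5709 -0.0433  0.0565]
top hook 0.87 [404. 219.] 1418 med [ 0.5248 -0.2866  0.0114] zmax 0.11388255445881203 topcen [ 0.4896 -0.2948  0.1109]
top hook 0.3 [310. 201.] 1262 med [ 0.5719 -0.0577  0.055 ] zmax 0.059791259129654856 topcen [ 0.5701 -0.0429  0.0564]
top rack 0.84 [289. 139.] 8210 med [ 0.6747 -0.0094  0.2283] zmax 0.2865665948579481 topcen [ 0.7222 -0.0942 
[... 1117 characters left out ...]
k 0.58 [359. 343.] 3287 med [ 0.5218 -0.3023  0.0114] zmax 0.11474117465545687 topcen [ 0.4883 -0.2961  0.1112]
side rack 0.81 [329. 169.] 8632 med [ 0.6782 -0.0783  0.2258] zmax 0.2836526931206041 topcen [ 0.7189 -0.101   0.2858]
side tin 0.7 [176. 199.] 1074 med [0.4402 0.2786 0.0647] zmax 0.10117678728629607 topcen [0.4462 0.2992 0.1   ]
side tin 0.64 [331. 173.] 8757 med [ 0.6768 -0.0803  0.2255] zmax 0.28331472601870317 topcen [ 0.7192 -0.1015  0.2857]
side glue 0.93 [259. 177.] 736 med [0.6877 0.2565 0.0653] zmax 0.11804521270950241 topcen [0.6941 0.2679 0.1185]
side offcut 0.86 [410. 300.] 1161 med [ 0.6852 -0.2817  0.029 ] zmax 0.0317124650266589 topcen [ 0.6928 -0.2767  0.0298]
1.15
```

View pics/ctop.png

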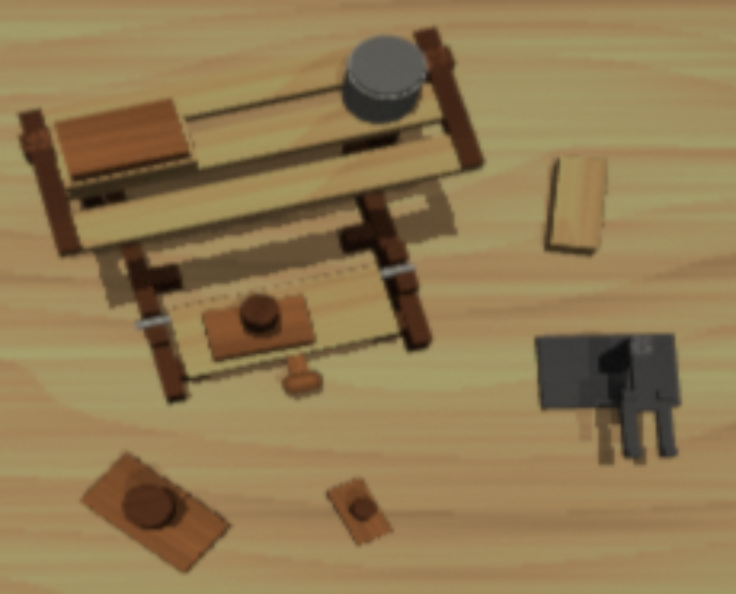

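View pics/cside.png

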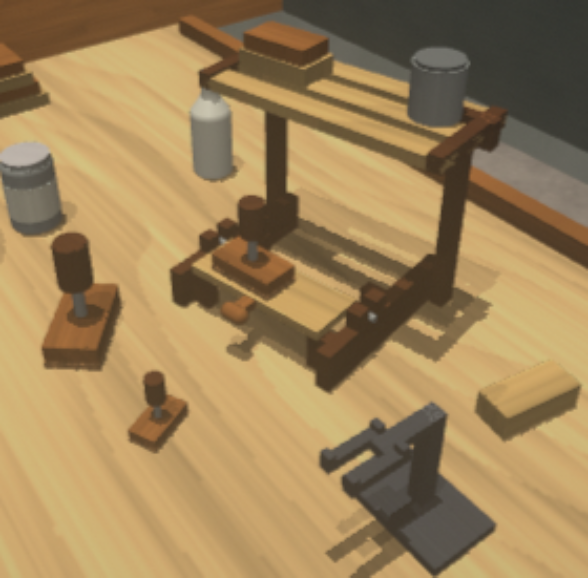

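Image check: the chosen sander stands on the flap's left part, with its knob at crop-top (260,315). Its top at z=0.148 matches 56+92 mm, while the others top out at 122 mm and 64 mm, so it is the middle size. The hook prongs are at crop-top (630,435) and (665,430), with the mouth toward the robot. The pull is at crop-top (302,378). Next I fit the rack, hook, sander and flap to the point clouds.

```bash
cat > fit.py <<'E'
from h import *
from scipy.optimize import least_squares
def boxsdf(P,c,h):
    q=np.abs(P-np.array(c))-np.array(h)
    return np.linalg.norm(np.maximum(q,0),axis=1)+np.minimum(q.max(1),0)
def B(x0,x1,y0,y1,z0,z1): return ((x0+x1)/2,(y0+y1)/2,(z0+z1)/2),((x1-x0)/2,(y1-y0)/2,(z1-z0)/2)
rack=[]
for s in(1,-1):
    rack+=[B(-70,135,s*100-8,s*100+8,0,46),B(-23,-6,s*100-8,s*100+8,0,66),B(6,23,s*100-8,s*100+8,0,66),
      B(37,53,s*80-12,s*80+12,0,44),B(-53,-37,s*80-12,s*80+12,0,44),B(113,135,s*118-8,s*118+8,0,215)]
rack+=[B(30,150,-148,148,215,233)]
hook=[B(-28,12,8,18,100,110),B(-28,12,-18,-8,100,110),B(-28,-21,8,18,100,116),B(-28,-21,-18,-8,100,116),B(12,62,-8,8,100,110),
  B(62,78,-8,8,0,110),B(30,100,-55,55,0,8)]
flap=[B(-58,8,-85,85,-6,6),B(-10,-4,0,0,0,0)]
flap=[B(-58,8,-85,85,-6,6),B(-4,4,-113,113,-4,4),B(-92,-74,-14,14,-9,9),B(-83,-58,-7,7,-5,5)]
sand=[B(-22,22,-40,40,0,22),B(-5,5,-5,5,22,52),B(-13,13,-13,13,52,92)]
def fit(P,boxes,x0,fixz=None,sc=.002):
    bs=[(np.array(c)/1e3,np.array(h)/1e3) for c,h in boxes]
    def res(v):
        c,s=np.cos(v[2]),np.sin(v[2]); z=fixz if fixz is not None else v[3]
        d=P-[v[0],v[1],z]; L=np.stack([c*d[:,0]+s*d[:,1],-s*d[:,0]+c*d[:,1],d[:,2]],1)
        return np.min([np.abs(boxsdf(L,*b)) for b in bs],0)
    best=None
    r=least_squares(res,x0,loss="soft_l1",f_scale=sc)
    e=res(r.x); return r.x,np.median(e),np.mean(e<.004)
def get():
    out={}
    for cam in("top","side"):
        p,d=vision.grab_frame(cam); W=cloud(cam,d)
        out[cam]=(p,W,{t:models.masks_of(cam,t) for t in("sander","flap","hook","rack")})
    return out
E
python3 - <<'E'
from fit import *
import pickle
o=get()
pickle.dump(o,open("pics/o.pkl","wb"))
def region(W,c,r,zmin,zmax=1):
    X=W.reshape(-1,3); m=(np.hypot(X[:,0]-c[0],X[:,1]-c[1])<r)&(X[:,2]>zmin)&(X[:,2]<zmax); return X[m]
for use in (("top",),("side",),("top","side")):
    cc=lambda *a:np.concatenate([region(o[c][1],*a) for c in use])
    R=cc((.64,-.03),.22,.012,.240); R=R[::max(1,len(R)//3000)]
    allr=[fit(R,rack+[B(-58,8,-85,85,44,56),B(-92,-74,-16,16,41,59)],[.59+dx,-.02,y0]) for dx in(-.02,.02) for y0 in(0,.25)]
    rk=min(allr,key=lambda r:r[1]); print(use,"rack",*rk)
    H=cc((.52,-.29),.1,.004,.13)
    print("hook",*min([fit(H,hook,[.49,-.295,y]) for y in(-.2,0,.2)],key=lambda r:r[1]))
    F=np.concatenate([o[c][1][[r for r in o[c][2]["flap"]][0]["mask"]] for c in use]);F=F[~np.isnan(F[:,0])]
    print("flap",*fit(F,flap,[*rk[0],.05]))
    S=[]
    for c in use:
        m=min(o[c][2]["sander"],key=lambda r:abs(np.nanmax(np.where(r["mask"],o[c][1][...,2],np.nan))-.148))["mask"]; S.append(o[c][1][m])
    S=np.concatenate(S); S=S[~np.isnan(S[:,0])]; S=S[(S[:,2]>.06)]
    print("sander",*fit(S,sand,[.555,-.015,rk[0][2],.056]))
    K=S[(S[:,2]>.112)&(S[:,2]<.143)]
    f=least_squares(lambda v:np.hypot(K[:,0]-v[0],K[:,1]-v[1])-.014,[.56,-.015],loss="soft_l1",f_scale=.001); print("knob",f.x,len(K))
E
```

```text
Traceback (most recent call last):
  File "fit.py", line 24, in fit
    r=least_squares(res,x0,loss="soft_l1",f_scale=sc)
  File "fit.py", line 20, in res
    c,s=np.cos(v[2]),np.sin(v[2]); z=fixz if fixz is not None else v[3]
                                                                   ~^^^
IndexError: index 3 is out of bounds for axis 0 with size 3
```

```bash
sed -i 's/else v\[3\]/else (v[3] if len(v)>3 else 0)/' fit.py
cat > f2.py <<'E'
from fit import *
import pickle
o=pickle.load(open("pics/o.pkl","rb"))
def region(W,c,r,zmin,zmax=1):
    X=W.reshape(-1,3); m=(np.hypot(X[:,0]-c[0],X[:,1]-c[1])<r)&(X[:,2]>zmin)&(X[:,2]<zmax); return X[m]
for use in (("top",),("side",),("top","side")):
    cc=lambda *a:np.concatenate([region(o[c][1],*a) for c in use])
    R=cc((.64,-.03),.22,.012,.240); R=R[::max(1,len(R)//3000)]
    allr=[fit(R,rack+[B(-58,8,-85,85,44,56),B(-92,-74,-16,16,41,59)],[.59+dx,-.02,y0]) for dx in(-.02,.02) for y0 in(0,.25)]
    rk=min(allr,key=lambda r:r[1]); print(use,"rack",*rk)
    H=cc((.52,-.29),.1,.004,.13)
    print("hook",*min([fit(H,hook,[.49,-.295,y]) for y in(-.2,0,.2)],key=lambda r:r[1]))
    F=np.concatenate([o[c][1][[r for r in o[c][2]["flap"]][0]["mask"]] for c in use]);F=F[~np.isnan(F[:,0])]
    print("flap",*fit(F,flap,[*rk[0],.05]))
    S=[]
    for c in use:
        m=min(o[c][2]["sander"],key=lambda r:abs(np.nanmax(np.where(r["mask"],o[c][1][...,2],np.nan))-.148))["mask"]; S.append(o[c][1][m])
    S=np.concatenate(S); S=S[~np.isnan(S[:,0])]; S=S[(S[:,2]>.06)]
    print("sander",*fit(S,sand,[.555,-.015,rk[0][2],.056]))
    K=S[(S[:,2]>.112)&(S[:,2]<.143)]
    f=least_squares(lambda v:np.hypot(K[:,0]-v[0],K[:,1]-v[1])-.014,[.56,-.015],loss="soft_l1",f_scale=.001); print("knob",f.x,len(K))
E
python3 f2.py
```

```text
('top',) rack [ 0.5991 -0.0282  0.2485] 0.0030713751234079474 0.5979911807937286
hook [ 0.4698 -0.2954  0.0179] 0.0014536811881238447 0.8454172366621067
flap [ 0.5997 -0.027   0.2446  0.0494] 0.0012154232344721069 0.9258426966292135
sander [ 0.5652 -0.0128  0.2048  0.0552] 0.0012423223737733288 0.9546165884194053
knob [ 0.5655 -0.0134] 34
('side',) rack [ 0.6007 -0.0285  0.2448] 0.001150065400311935 0.754506719108489
hook [ 0.4707 -0.2954  0.0161] 0.0011044007614099058 0.9465576862621817
flap [ 0.6004 -0.027   0.2452  0.0501] 0.0006101504252988919 0.9891846921797005
sander [ 0.5665 -0.0129  0.2     0.0562] 0.0006193254274374279 0.9988962472406181
knob [ 0.5667 -0.0128] 148
('top', 'side') rack [ 0.6003 -0.0286  0.2462] 0.0019484533719570547 0.688131677736067
hook [ 0.4706 -0.2954  0.0167] 0.001221050230381303 0.9151410725823821
flap [ 0.6003 -0.0269  0.2447  0.0498] 0.0008844169283585956 0.9546708711076074
sander [ 0.5662 -0.0129  0.2007  0.0558] 0.0008833492989108044 0.9838187702265372
knob [ 0.5663 -0.0128] 182
```

The fits from the two cameras agree to about 1 mm. I now plan the flap-turn tilt schedule and check IK for all waypoints before moving.

```bash
cat > plan.py <<'E'
from h import *
RK=np.array([.6003,-.0275]); PSI=.2450; HK=np.array([.4706,-.2954]); HY=.0167
SD=np.array([.5664,-.0129]); SY=.2007
def quat(a,psi):
    c,s=np.cos(a),np.sin(a); z=np.array([c*np.cos(psi),c*np.sin(psi),-s]); x=np.array([-s*np.cos(psi),-s*np.sin(psi),-c])
    q=Rn.from_matrix(np.stack([x,np.cross(z,x),z],1)).as_quat(); return np.array([q[3],q[0],q[1],q[2]]), z
def rackpt(x,y,z):
    c,s=np.cos(PSI),np.sin(PSI); return np.array([RK[0]+c*x-s*y,RK[1]+s*x+c*y,z])
def hookpt(x,y,z):
    c,s=np.cos(HY),np.sin(HY); return np.array([HK[0]+c*x-s*y,HK[1]+s*x+c*y,z])
TH=np.radians(np.linspace(0,180,13))
# tilt schedule deg
def aof(th): return np.radians(np.interp(np.degrees(th),[0,60,110,135,160,180],[80,60,42,42,45,53]))
def pull(th,off=.020,ax=(0,.05),r=.083,y=0.):
    a=aof(th); q,z=quat(a,PSI); P=rackpt(ax[0]-r*np.cos(th),y,ax[1]+r*np.sin(th)); return P+z*off,q
E
python3 - <<'E'
from plan import *
# clearance in rack frame
for th in TH:
    a=aof(th);P=np.array([-83*np.cos(th),50+83*np.sin(th)])
    e=np.array([30,215])-P; n=e@[np.sin(a),np.cos(a)]; s=e@[-np.cos(a),np.sin(a)]
    # lower body corner vs board (board frame: origin axis)
    c=P+54*np.array([-np.cos(a),np.sin(a)])-43*np.array([np.sin(a),np.cos(a)])
    d=c-[0,50]; ux=np.array([np.cos(th),-np.sin(th)]) # flap +x dir
    uz=np.array([np.sin(th),np.cos(th)])
    q,_=pull(th)[1],0
    t,qq=pull(th); j=ctrl.ik(t,qq)
    print(int(np.degrees(th)),"edge n,s",round(n),round(s),"bodycorner in flap",np.round([d@ux,d@uz]),None if j is None else j)
for nm,p,q in [("via",(.42,.2,.33),quat(np.pi/2,SY)[0]),("abv",(*SD,.24),quat(np.pi/2,SY)[0]),("gr",(*SD,.118),quat(np.pi/2,SY)[0]),("hkpre",hookpt(-.075,0,.132),quat(np.pi/2,HY)[0]),("hk",hookpt(0,0,.12),quat(np.pi/2,HY)[0])]:
    print(nm,ctrl.ik(np.array(p),q))
E
```

```text
0 edge n,s 140 143 bodycorner in flap [-135.   46.] [ 0.2767  0.5742 -0.287   2.1512  0.3786  0.2857  1.5068]
14 edge n,s 144 110 bodycorner in flap [-147.   25.] [ 0.5027  0.5663 -0.589   2.1971  0.8814  0.3033  1.0163]
29 edge n,s 138 81 bodycorner in flap [-152.    2.] [ 0.481   0.513  -0.5221  2.2326  0.907   0.1842  1.0004]
45 edge n,s 125 59 bodycorner in flap [-148.  -22.] [ 0.6973  0.5593 -0.8325  2.256   1.4358  0.2879  0.4865]
59 edge n,s 108 45 bodycorner in flap [-137.  -43.] [ 0.7039  0.5495 -0.8258  2.2764  1.7979  0.2484  0.138 ]
75 edge n,s 91 39 bodycorner in flap [-119.  -59.] [ 0.8179  0.6374 -1.0243  2.2991  2.0293  0.3947 -0.0597]
90 edge n,s 76 42 bodycorner in flap [-96. -68.] [ 0.8991  0.7826 -1.2234  2.3223  2.1261  0.5999 -0.0942]
105 edge n,s 67 53 bodycorner in flap [-71. -68.] [ 0.8844  0.8547 -1.2243  2.347   2.3388  0.6936 -0.2417]
119 edge n,s 62 71 bodycorner in flap [-52. -62.] [ 0.8618  0.9126 -1.2248  2.3294  2.3885  0.7455 -0.2483]
135 edge n,s 60 92 bodycorner in flap [-37. -52.] [ 0.8386  0.9628 -1.225   2.2976  2.3821  0.7737 -0.2111]
150 edge n,s 60 116 bodycorner in flap [-27. -40.] [ 0.8153  1.0021 -1.2251  2.2545  2.3232  0.7811 -0.1382]
165 edge n,s 61 139 bodycorner in flap [-20. -27.] [ 0.7924  1.0335 -1.2251  2.2056  2.2242  0.7813 -0.0387]
180 edge n,s 57 164 bodycorner in flap [-16. -17.] [ 0.7637  1.0488 -1.2253  2.1323  2.0247  0.7759  0.1335]
via [-0.301   0.1835 -0.2415  1.7183  0.0461  1.2453  1.2181]
abv [ 0.0397  0.4042 -0.0892  1.6455  0.0395  1.0936  1.711 ]
gr [ 0.1035  0.5325 -0.1892  1.8095  0.1319  0.8119  1.6205]
hkpre [ 0.2656  0.4585  0.4748  1.982  -0.2955  0.7681  2.5005]
hk [ 0.3395  0.5278  0.2695  1.8399 -0.1883  0.7986  2.2934]
```

```bash
python3 - <<'E'
from plan import *
q=quat(np.pi/2,SY)[0]
ctrl.movep(np.array([.42,.2,.33]),q); 
ctrl.movep(np.array([*SD,.24]),q); s=get_state(); print(s["time"],s["tcp_pos"])
st=get_state(); p,d=vision.grab_frame("wrist"); cv2.imwrite("pics/w1.png",p)
W=cloud("wrist",d,st); K=W[(W[...,2]>.112)&(W[...,2]<.146)&(np.hypot(W[...,0]-SD[0],W[...,1]-SD[1])<.03)]
T=W[(np.abs(W[...,2]-.148)<.004)&(np.hypot(W[...,0]-SD[0],W[...,1]-SD[1])<.03)]
print("top",T.mean(0),len(T),T.min(0),T.max(0),"edge",len(K))
E
```

```text
4.3 [ 0.5663 -0.0107  0.2404]
top [ 0.5656 -0.0124  0.1481] 1292 [ 0.5521 -0.0259  0.1441] [0.5796 0.0013 0.1502] edge 345
```

View pics/w1.png

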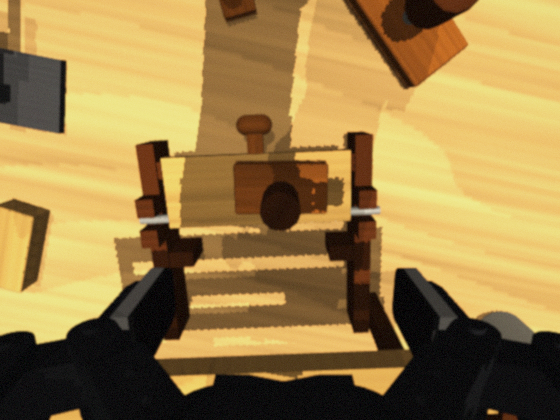

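The wrist view shows the knob at (280,205), centred between the fingers, with the flap pull at (254,125) and the shelf edge near row 360. The measured knob centre (0.5656,-0.0124) agrees with the fit. I go ahead with the grasp.

```bash
python3 - <<'E'
from plan import *
q=quat(np.pi/2,SY)[0]; SDm=np.array([.5660,-.0127])
ctrl.movel(np.array([*SDm,.118]),q,max_speed=.12); s=get_state(); print(s["time"],s["tcp_pos"],s["contact_force"])
ctrl.close_gripper(35); s=get_state(); print(s["width"],s["contact_force"],s["tcp_pos"])
ctrl.movel(np.array([*SDm,.225]),q,max_speed=.12); s=get_state(); print(s["time"],s["width"],s["contact_force"],s["tcp_pos"])
p,d=vision.grab_frame("side"); cv2.imwrite("pics/s1.png",p)
E
```

```text
5.5167 [ 0.5665 -0.0126  0.1187] [ 1.2424  0.0547 -0.8355]
0.027133115399618487 [ 0.2202 -0.9132  1.9172] [ 0.5662 -0.0128  0.1183]
7.1167 0.02711241445484768 [ 0.0027  0.8438 -1.5212] [ 0.5655 -0.0127  0.2241]
```

View pics/s1.png

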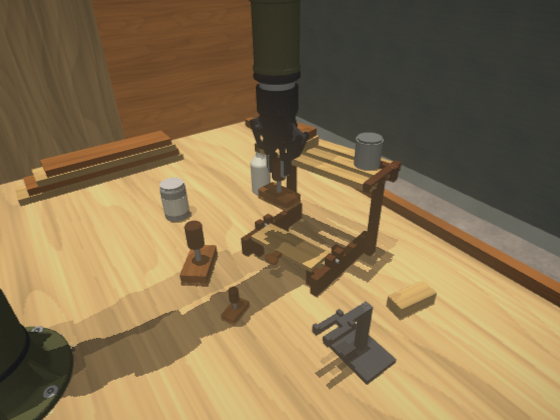

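The block is lifted upright, with its base at (280,193) in the side view. Now I carry it to the hook mouth.

```bash
python3 - <<'E'
from plan import *
q=quat(np.pi/2,SY)[0]; qh=quat(np.pi/2,HY)[0]
ctrl.movel(np.array([.45,-.08,.225]),q,max_speed=.2)
ctrl.movep(hookpt(-.078,0,.20),qh)
ctrl.movel(hookpt(-.078,0,.1325),qh,max_speed=.12); ctrl.pause(.2)
s=get_state(); print(s["time"],s["width"],s["contact_force"],s["tcp_pos"],hookpt(-.078,0,.1325))
p,d=vision.grab_frame("side"); W=cloud("side",d); cv2.imwrite("pics/s2.png",cv2.resize(p[220:400,220:440],None,fx=3.3,fy=3.2))
r=models.masks_of("side","sander")
for k in r[:4]:
    X=W[k["mask"]];X=X[~np.isnan(X[:,0])];print(k["p"],k["point"],np.median(X,0))
import pickle; pickle.dump((W,r),open("pics/o2.pkl","wb"))
p,d=vision.grab_frame("wrist"); cv2.imwrite("pics/w2.png",p)
E
```

```text
9.7917 0.02709076586015265 [ 0.0349 -0.0159 -1.5644] [ 0.3931 -0.2969  0.1333] [ 0.3926 -0.2967  0.1325]
0.88 [234.5, 308.9] [ 0.3999 -0.0979  0.0155]
0.66 [198.9, 259.0] [0.3957 0.0529 0.0296]
0.62 [293.2, 366.0] [ 0.3846 -0.3048  0.093 ]
```

View pics/s2.png

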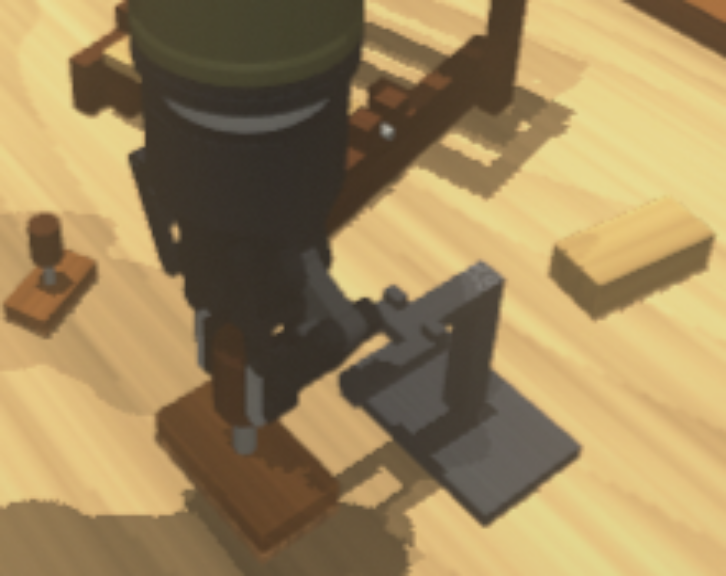

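View pics/w2.png

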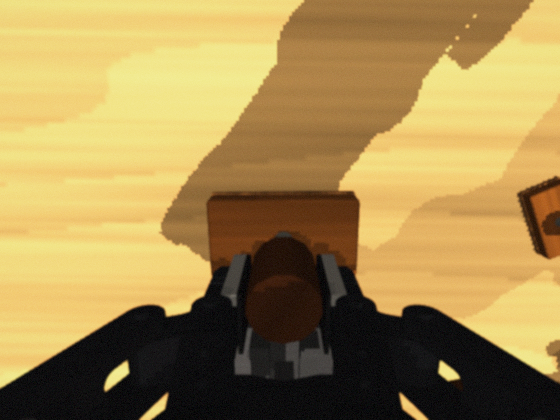

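The block hangs upright in the gripper, in line with the mouth. Its base top at z=0.093 puts the neck at about 0.123. Now I insert it, lower it and release.

```bash
python3 - <<'E'
from plan import *
qh=quat(np.pi/2,HY)[0]
for x in (-.045,-.02,0.):
    ctrl.movel(hookpt(x,0,.1320),qh,max_speed=.08); s=get_state(); print(x,s["time"],s["contact_force"],s["tcp_pos"])
for z in (.126,.122,.1195,.118):
    ctrl.movel(hookpt(0,0,z),qh,max_speed=.05); ctrl.pause(.1); s=get_state(); print(z,s["time"],s["contact_force"],s["tcp_pos"])
    if s["contact_force"][2]>.8: break
p,d=vision.grab_frame("side"); cv2.imwrite("pics/s3.png",cv2.resize(p[220:400,220:440],None,fx=3.3,fy=3.2))
E
```

```text
-0.045 10.5083 [-0.058  -0.2416 -1.6791] [ 0.4257 -0.2959  0.1317]
-0.02 10.975 [ 0.6156 -0.9125 -0.8838] [ 0.4507 -0.2956  0.1318]
0.0 11.375 [ 0.0899 -0.3914 -1.0781] [ 0.4706 -0.2953  0.1318]
0.126 11.7417 [ 0.462   0.3976 -1.8943] [ 0.4703 -0.2954  0.1259]
0.122 12.0917 [-0.6349 -1.2128 -1.0799] [ 0.4706 -0.2954  0.122 ]
0.1195 12.4417 [-1.2576  0.3613  4.9143] [ 0.4709 -0.2957  0.1202]
```

View pics/s3.png

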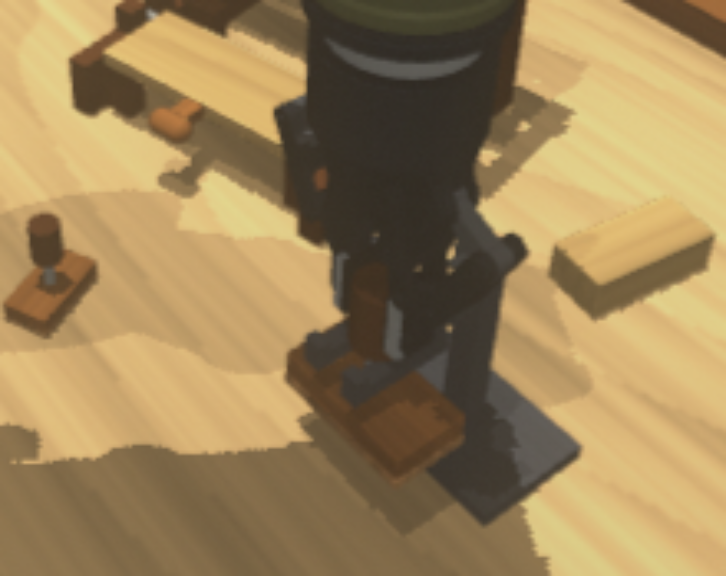

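The knob rests on the prongs between the lips, with contact at the expected height. Now I release it, retreat and check.

```bash
python3 - <<'E'
from plan import *
from fit import *
qh=quat(np.pi/2,HY)[0]
ctrl.ungrasp(); ctrl.pause(.3); s=get_state(); print(s["time"],s["contact_force"],s["width"])
ctrl.movel(hookpt(0,0,.225),qh,max_speed=.15)
ctrl.movep(np.array([.40,-.16,.28]),quat(np.radians(80),PSI)[0])
ps=[];Fs=[]
for cam in("top","side"):
    p,d=vision.grab_frame(cam); W=cloud(cam,d); X=W.reshape(-1,3); cv2.imwrite(f"pics/{cam}4.png",p)
    K=X[(np.hypot(X[:,0]-HK[0],X[:,1]-HK[1])<.028)&(X[:,2]>.122)&(X[:,2]<.155)]; ps.append(K)
    m=models.masks_of(cam,"flap")[0]["mask"]; F=W[m]; F=F[~np.isnan(F[:,0])]; Fs.append(F); print(cam,"flap",len(F),*fit(F,flap,[.6,-.0275,.245,.05]))
    mm=[k for k in models.masks_of(cam,"flap_pull")]; print(mm[0]["p"],mm[0]["point"])
    P=F; L=P[:, :2]-RK; lx=np.cos(PSI)*L[:,0]+np.sin(PSI)*L[:,1]; ly=-np.sin(PSI)*L[:,0]+np.cos(PSI)*L[:,1]
    t=lx<-.072; print("pull pts",t.sum(), "x",lx[t].min(),lx[t].max(),"y",ly[t].min(),ly[t].max(),"z",P[t,2].max())
    f=least_squares(lambda v:np.hypot(K[:,0]-v[0],K[:,1]-v[1])-.014,HK,loss="soft_l1",f_scale=.001) if len(K) else None
    KS=K[K[:,2]<.146]; f=least_squares(lambda v:np.hypot(KS[:,0]-v[0],KS[:,1]-v[1])-.014,HK,loss="soft_l1",f_scale=.001)
    print("knob",f.x,len(KS),"top z",np.percentile(K[:,2],95),"throat",HK)
print("flap both",*fit(np.concatenate(Fs),flap,[.6,-.0275,.245,.05]))
s=get_state();print(s["time"],s["tcp_pos"])
E
```

```text
13.3917 [ 0.5698 -0.4149  0.5219] 0.08494624871318339
top flap 1889 [ 0.5995 -0.0277  0.237   0.0494] 0.0012484269803391384 0.9407093700370567
0.89 [296.7, 196.2]
pull pts 78 x -0.09330061603587975 -0.07231697770965628 y -0.012232783816457218 0.014262851367167956 z 0.0626604542287265
knob [ 0.4701 -0.2962] 33 top z 0.15227682864391642 throat [ 0.4706 -0.2954]
side flap 1893 [ 0.6006 -0.0269  0.2438  0.0502] 0.0006422241821540855 0.9762282091917591
0.65 [284.4, 247.0]
pull pts 103 x -0.09275451469312058 -0.07206646847808951 y -0.01566569788541116 0.010211021587012994 z 0.06045140215294545
knob [ 0.4713 -0.2955] 206 top z 0.15093803451582852 throat [ 0.4706 -0.2954]
flap both [ 0.6004 -0.027   0.2438  0.0498] 0.000891727815592957 0.9561078794288737
15.2333 [ 0.4003 -0.1604  0.2793]
```

View pics/side4.png

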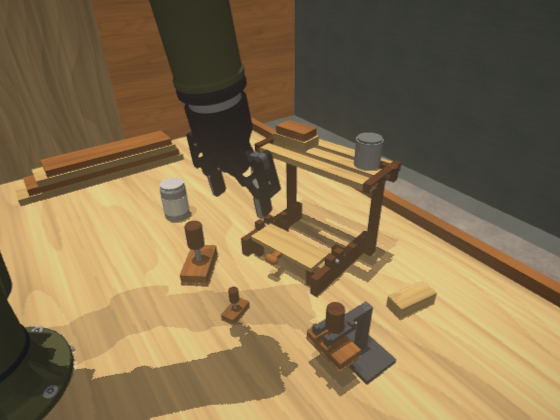

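Step 1 looks met: the knob is within 1 mm of the throat and its top is at z≈0.151, so the neck is at about 110 mm. The block hangs at (335,330) in the side view. Next I grasp the pull by its ends.

```bash
sed -i 's/^RK=.*; HK/RK=np.array([.6003,-.0272]); PSI=.2448; HK/' plan.py; head -3 plan.py|tail -2
python3 - <<'E'
from plan import *
t,q=pull(0.); z=quat(aof(0.),PSI)[1]
ctrl.movep(t-z*.12,q)
ctrl.movel(t-z*.05,q,max_speed=.15)
st=get_state(); p,d=vision.grab_frame("wrist"); cv2.imwrite("pics/w5.png",p); print(proj("wrist",rackpt(-.083,0,.05),st))
ctrl.movel(t,q,max_speed=.1); s=get_state(); print(s["time"],s["tcp_pos"],t,s["contact_force"],s["qpos"])
E
```

```text
RK=np.array([.6003,-.0272]); PSI=.2448; HK=np.array([.4706,-.2954]); HY=.0167
SD=np.array([.5664,-.0129]); SY=.2007
[[284.3053 245.5161]]
17.3667 [ 0.5232 -0.0465  0.0307] [ 0.5231 -0.0465  0.0303] [-0.4088  0.2624  0.0704] [ 0.151   0.5637 -0.1037  2.1524  0.0074  0.2615  1.8766]
```

View pics/w5.png

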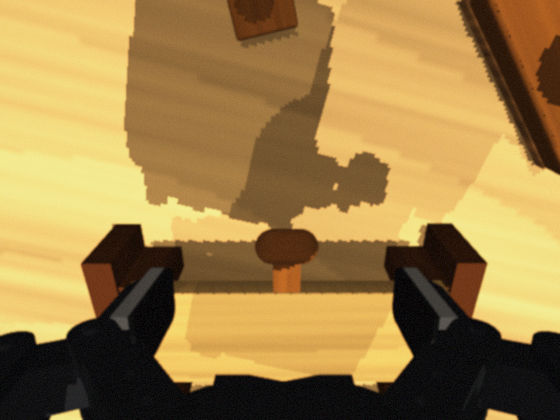

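The pull is centred at (287,246), and its predicted position was (284,245.5). I close at low force and start the arc.

```bash
python3 - <<'E'
from plan import *
ctrl.close_gripper(30); s=get_state(); print("w",s["width"],s["contact_force"],s["tcp_pos"],s["time"])
for d in (8,16,25,35,45):
    t,q=pull(np.radians(d))
    try: ctrl.movel(t,q,max_speed=.09)
    except ctrl.Unreachable as e: print("unreach",d,e); break
    s=get_state(); print(d,round(s["time"],2),s["tcp_pos"]-t,s["contact_force"],s["wrist_torque"],s["width"],s["qpos"])
p,_=vision.grab_frame("side"); cv2.imwrite("pics/s6.png",p)
E
```

```text
w 0.029714157121351267 [-0.6342 -0.008   0.7251] [ 0.5232 -0.0465  0.0305] 17.925
8 18.21 [-0.0006 -0.0003 -0.    ] [ 0.6554  0.5121 -1.4093] [-0.0643  0.4166 -0.0112] 0.029645326663471402 [ 0.1844  0.5368 -0.135   2.1806  0.      0.219   1.8904]
16 18.49 [-0.0002 -0.0002 -0.0001] [ 0.4193 -0.2504 -1.9038] [-0.1149  0.4863  0.0373] 0.029747219717412163 [ 0.2214  0.5136 -0.1733  2.2028  0.0017  0.1784  1.8944]
unreach 25 the arm cannot follow that straight line within its joint ranges
```

View pics/s6.png

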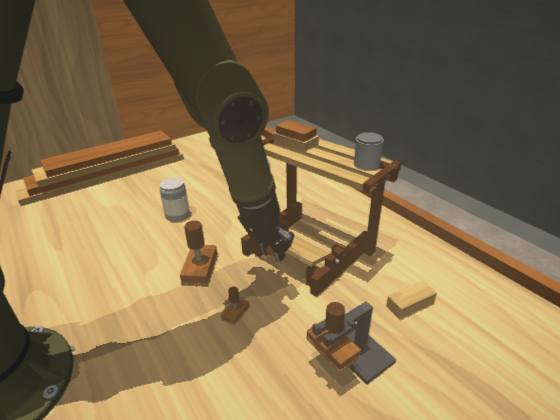

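The wrist joint j6 runs into its lower limit in this elbow posture, and the flap is only about 16° up. I'll lay it back, release, take an elbow-out posture in free space in front of the rack, rehearse the arc with open fingers, and regrasp.

```bash
python3 - <<'E'
from plan import *
for d in (8,0):
    t,q=pull(np.radians(d)); ctrl.movel(t,q,max_speed=.09)
ctrl.ungrasp()
z=quat(aof(0.),PSI)[1]
ctrl.movel(t-z*.15,q,max_speed=.2)
s=get_state(); print(s["time"],s["tcp_pos"],s["contact_force"],s["qpos"])
for X in ((-.2,0,.30),(-.15,0,.25),(-.12,0,.22)):
  for a in (42,50,60):
    print(X,a,ctrl.ik(rackpt(*X),quat(np.radians(a),PSI)[0]))
E
```

```text
20.5917 [ 0.4974 -0.0527  0.1773] [ 0.5052 -0.1756 -0.2901] [ 0.2113  0.2956 -0.1465  2.0453 -0.0202  0.639   1.9055]
(-0.2, 0, 0.3) 42 [ 1.938  -0.1922 -1.0464  2.4814 -1.3763  0.9156 -2.5897]
(-0.2, 0, 0.3) 50 [-0.3994 -0.2124  0.7209  2.3881 -0.6443  0.3909  2.7045]
(-0.2, 0, 0.3) 60 [ 0.4338 -0.1052 -0.0461  2.2503 -0.5343  0.6296  2.5806]
(-0.15, 0, 0.25) 42 None
(-0.15, 0, 0.25) 50 [-0.6885  0.0615  1.1474  2.4358 -1.3864  0.4845 -2.8075]
(-0.15, 0, 0.25) 60 [ 0.5222  0.0368 -0.2478  2.284  -0.6148  0.4297  2.6053]
(-0.12, 0, 0.22) 42 None
(-0.12, 0, 0.22) 50 [ 1.036   0.1786 -0.8344  2.432   4.5038  0.1839 -2.4908]
(-0.12, 0, 0.22) 60 [ 0.6141  0.1345 -0.4287  2.2898 -0.5814  0.2984  2.5392]
```

The IK gives arbitrary branches. I'll identify the arm's kinematics from the free `ctrl.ik` pose-joint pairs, so I can plan one continuous joint path myself.

```bash
cat > kin.py <<'E'
from plan import *
from scipy.optimize import least_squares
import itertools,os
def fk(par,q,links=False):
    # chain: each joint: trans p_i (3), rot fixed rv_i(3), then rot about own axis
    par=par.reshape(8,6); Q=np.atleast_2d(q); n=len(Q)
    R=np.tile(np.eye(3),(n,1,1)); p=np.zeros((n,3)); pts=[]
    for i in range(8):
        p=p+np.einsum('nij,j->ni',R,par[i,:3]); R=R@Rn.from_rotvec(par[i,3:]).as_matrix()
        pts.append(p)
        if i<7: R=R@Rn.from_rotvec(np.outer(Q[:,i],AX[i])).as_matrix()
    return (p,R,pts) if links else (p,R)
AX=None
def setax(s):
    global AX
    AX=np.array([[0,0,s[0]],[0,1,0],[0,0,s[1]],[0,1,0],[0,0,s[2]],[0,1,0],[0,0,s[3]]],float)
def qm(q): return Rn.from_quat(np.array(q)[...,[1,2,3,0]]).as_matrix()
E
python3 - <<'E'
import kin
from kin import *
rng=np.random.default_rng(0); D=[]
while len(D)<90:
    P=rackpt(rng.uniform(-.25,.1),rng.uniform(-.25,.25),rng.uniform(.05,.45)); a=rng.uniform(.6,1.9); ps=rng.uniform(-1,1.5)
    q=quat(a,ps)[0]; j=ctrl.ik(P,q)
    if j is not None: D.append((P,q,j))
P=np.array([d[0] for d in D]);Rm=qm(np.array([d[1] for d in D]));Q=np.array([d[2] for d in D])
np.savez("pics/ikd.npz",P=P,R=Rm,Q=Q)
best=None
for s in itertools.product((-1,),(1,-1),(1,-1),(1,-1)):
    setax(s)
    for flip in (0,np.pi):
        p0=np.zeros((8,6)); p0[1,2]=.34;p0[3,2]=.38;p0[5,2]=.38;p0[7,2]=.25;p0[7,5]=flip
        def res(v):
            p,R=fk(v,Q); return np.concatenate([(p-P).ravel(),.2*(R-Rm).ravel()])
        r=least_squares(res,p0.ravel(),max_nfev=40)
        if best is None or r.cost<best[0]: best=(r.cost,s,flip,r.x); print(best[:3])
        if r.cost<1e-5: break
    if best[0]<1e-5: break
setax(best[1]); 
r=least_squares(res,best[3],max_nfev=200); e=res(r.x); print(r.cost,np.abs(e).max()); np.savez("kin.npz",s=best[1],x=r.x); print(r.x.reshape(8,6))
E
```

```text
(np.float64(5.831614844643712), (-1, 1, 1, 1), 0)
(np.float64(1.2936012453596966e-15), (-1, 1, 1, 1), 3.141592653589793)
1.3361976947577336e-19 8.644385207645655e-11
[[-0.     -0.     -0.2576 -0.      0.      1.1543]
 [-0.0409 -0.0181  0.5019  0.9183  1.4103 -0.8842]
 [-0.617   0.0392 -0.0233 -0.4349  1.488  -0.4517]
 [-0.0818  0.128   0.0397  0.1337 -0.4574  0.5581]
 [-0.2181 -0.1705 -0.429   0.1034  0.4626  0.4318]
 [-0.0508 -0.1079  0.0992  0.0349  0.1562 -0.4391]
 [ 0.0562  0.1189 -0.3507  0.4045  0.6357 -5.0844]
 [ 0.      0.     -0.0042  9.2003  2.0449  0.    ]]
```

The kinematics identify exactly, with a residual around 1e-10. Next I run dynamic programming over the redundancy (j3) and the tilt.

```bash
cat > dp.py <<'E'
import kin
from kin import *
k=np.load("kin.npz"); setax(k["s"]); X=k["x"]
LO=np.array([-3.08,-.24,-1.43,0,-1.52,.17,-2.89])+.04; HI=np.array([3.08,2.05,1.35,2.5,4.66,1.96,2.89])-.04
def solve(P,R,seed,w=None,j3=None):
    def res(q):
        p,RR=fk(X,q); r=[(p[0]-P)*10,(RR[0]-R).ravel()]
        if j3 is not None: r.append([(q[2]-j3)])
        else: r.append(1e-4*(q-seed))
        return np.concatenate([np.ravel(x) for x in r])
    s=least_squares(res,np.clip(seed,LO+1e-3,HI-1e-3),bounds=(LO,HI),max_nfev=40)
    p,RR=fk(X,s.x); ok=np.linalg.norm(p[0]-P)<3e-4 and np.abs(RR[0]-R).max()<2e-3
    return s.x if ok else None
def geom(q):
    # elbow ~ axis3 vs axis4 closest point, wrist ~ axis5/axis7 vs axis6
    par=X.reshape(8,6); R=np.eye(3);p=np.zeros(3);L=[]
    for i in range(7):
        p=p+R@par[i,:3]; R=R@Rn.from_rotvec(par[i,3:]).as_matrix(); L.append((p.copy(),R@AX[i])); R=R@Rn.from_rotvec(q[i]*AX[i]).as_matrix()
    import numpy.linalg as la
    def cp(a,b):
        A=np.stack([a[1],-b[1]],1); t=la.lstsq(A,b[0]-a[0],rcond=None)[0]; u=a[0]+t[0]*a[1];v=b[0]+t[1]*b[1]; return (u+v)/2,la.norm(u-v)
    return cp(L[0],L[1]),cp(L[2],L[3]),cp(L[4],L[3]),cp(L[4],L[5]),cp(L[5],L[6])
E
python3 - <<'E'
from dp import *
q=get_state()["qpos"]; print(fk(X,q)[0],get_state()["tcp_pos"])
for g in geom(q): print(g)
E
cat > dprun.py <<'E'
from dp import *
import sys,pickle
from concurrent.futures import ProcessPoolExecutor
seeds=np.load("pics/ikd.npz")["Q"]
def job(args):
    P,R,j3,k=args; out=[]; rng=np.random.default_rng(k)
    for s in seeds[rng.permutation(len(seeds))[:7]]:
        x=s.copy(); x[2]=j3; r=solve(P,R,x,j3=j3)
        if r is not None and not any(np.abs(r-o).max()<.05 for o in out): out.append(r)
    return out
if __name__=="__main__":
    G=np.arange(-1.35,1.31,.15)
    ths=np.array([0,20,40,60,80,100,120,140,160,180])
    As=[(72,60),(72,60,50),(65,55,46),(60,50,42),(55,45),(50,42),(48,42),(46,42),(50,45),(53,)]
    tasks=[];key=[]
    for i,t in enumerate(ths):
        for a in As[i]:
            th=np.radians(t); qq,z=quat(np.radians(a),PSI); P=rackpt(-.083*np.cos(th),0,.05+.083*np.sin(th))+.02*z
            for j3 in G: tasks.append((P,qm(qq),j3,i)); key.append((i,a))
    with ProcessPoolExecutor() as ex: R=list(ex.map(job,tasks,chunksize=4))
    N=[[] for _ in ths]
    for kx,r in zip(key,R):
        for x in r: N[kx[0]].append((kx[1],x))
    print([len(n) for n in N])
    cost=[np.zeros(len(N[0]))];bp=[]
    for i in range(1,len(ths)):
        A=np.array([x for _,x in N[i-1]]);Bq=np.array([x for _,x in N[i]])
        d=((Bq[:,None]-A[None])**2).sum(-1); M=np.abs(Bq[:,None]-A[None]).max(-1); d=d+1e3*(M>1.0)
        c=d+cost[-1][None]; bp.append(c.argmin(1)); cost.append(c.min(1))
    e=cost[-1].argmin(); print("cost",cost[-1][e]); path=[e]
    for b in bp[::-1]: path.append(b[path[-1]])
    path=path[::-1]
    sol=[(ths[i],*N[i][p]) for i,p in enumerate(path)]
    for s in sol: g=geom(s[2]); print(s[0],s[1],s[2],"elbow",g[1][0],"wr",g[3][0])
    pickle.dump((sol,N),open("pics/dp.pkl","wb"))
E
nproc; time python3 dprun.py
```

```text
[[ 0.4974 -0.0527  0.1773]] [ 0.4974 -0.0527  0.1773]
4
[13, 16, 12, 10, 12, 12, 27, 14, 14, 11]
cost 0.23825810106544434Traceback (most recent call last):
  File "<stdin>", line 3, in <module>
  File "dp.py", line 18, in geom
    p=p+R@par[i,:3]; R=R@Rn.from_rotvec(par[i,3:]).as_matrix(); L.append((p.copy(),R@AX[i])); R=R@Rn.from_rotvec(q[i]*AX[i]).as_matrix()
                                                                                     ~~^^^
TypeError: 'NoneType' object is not subscriptable
Traceback (most recent call last):
  File "dprun.py", line 34, in <module>
    for s in sol: g=geom(s[2]); print(s[0],s[1],s[2],"elbow",g[1][0],"wr",g[3][0])
                    ~~~~^^^^^^
  File "dp.py", line 18, in geom
    p=p+R@par[i,:3]; R=R@Rn.from_rotvec(par[i,3:]).as_matrix(); L.append((p.copy(),R@AX[i])); R=R@Rn.from_rotvec(q[i]*AX[i]).as_matrix()
                                                                                     ~~^^^
TypeError: 'NoneType' object is not subscriptable

real	0m49.921s
user	3m12.389s
sys	0m0.160s
```

Dynamic programming finds a very smooth path (cost 0.24). I'll fix the helper bug and print it.

```bash
sed -i 's/AX\[i\]/kin.AX[i]/g' dp.py; python3 dprun.py; python3 -c "
from dp import *
q=get_state()['qpos']
for g in geom(q): print(g)"
```

```text
[13, 16, 12, 10, 12, 12, 27, 14, 14, 11]
cost 0.23825810106544434
0 60 [ 0.9398  0.9832 -1.35    2.4284  1.9334  0.852   0.0844] elbow [ 0.2792 -0.3915  0.5646] wr [ 0.3548 -0.0885  0.3437]
20 60 [ 0.9562  0.8937 -1.35    2.3951  1.8453  0.7655  0.1407] elbow [ 0.2552 -0.3711  0.6063] wr [ 0.3597 -0.0873  0.3721]
40 55 [ 0.9772  0.8544 -1.35    2.4101  1.9631  0.7215  0.0424] elbow [ 0.2392 -0.3643  0.6237] wr [ 0.3495 -0.0898  0.3812]
60 50 [ 0.9795  0.8515 -1.35    2.4126  2.0965  0.7197 -0.0593] elbow [ 0.2377 -0.3639  0.625 ] wr [ 0.3481 -0.0902  0.3816]
80 45 [ 0.9638  0.8899 -1.35    2.4103  2.2366  0.766  -0.1486] elbow [ 0.2516 -0.3719  0.608 ] wr [ 0.3533 -0.089   0.3715]
100 42 [ 0.9346  0.946  -1.35    2.3838  2.3054  0.8167 -0.1648] elbow [ 0.274  -0.3802  0.5823] wr [ 0.3694 -0.0849  0.3586]
120 42 [ 0.8994  0.998  -1.35    2.3292  2.285   0.8409 -0.1089] elbow [ 0.2977 -0.3836  0.5574] wr [ 0.3956 -0.0784  0.3487]
140 46 [ 0.8585  1.0317 -1.35    2.2408  2.1444  0.8362  0.0312] elbow [ 0.3199 -0.3789  0.5409] wr [ 0.433  -0.069   0.3472]
160 50 [ 0.8221  1.0799 -1.35    2.1698  2.0341  0.8612  0.1519] elbow [ 0.3428 -0.377   0.5167] wr [ 0.464  -0.0612  0.3382]
180 53 [ 0.7984  1.1372 -1.35    2.1321  1.9881  0.9024  0.22  ] elbow [ 0.362  -0.3794  0.487 ] wr [ 0.4824 -0.0566  0.3208]
(array([-0.    , -0.    ,  0.2443]), np.float64(2.867679510776115e-12))
(array([ 0.1634, -0.0407,  0.797 ]), np.float64(8.528852932754753e-11))
(array([ 0.1621, -0.0592,  0.7962]), np.float64(3.4737345152849852e-12))
(array([ 0.4373, -0.0675,  0.5313]), np.float64(7.868599723508737e-12))
(array([ 0.4372, -0.0679,  0.5313]), np.float64(3.861645934360377e-12))
```

The path is smooth with the elbow high (z≥0.49) and to the right of the forearm, clear of the hook and shelf. Now I build the joint trajectory: a posture change in front of the rack, down the arc with open fingers, then the full turn.

```bash
cat > traj.py <<'E'
from dp import *
import pickle
sol=pickle.load(open("pics/dp.pkl","rb"))[0]
TS=[s[0] for s in sol]; AS=[s[1] for s in sol]; QS=np.array([s[2] for s in sol])
def adeg(t): return np.interp(t,TS,AS)
def arcpose(t,off=.02,r=.083,dz=0):
    th=np.radians(t); qq,z=quat(np.radians(adeg(t)),PSI); return rackpt(-r*np.cos(th),0,.05+dz+r*np.sin(th))+off*z,qm(qq)
def arcq(t,j3=-1.30,**k):
    seed=np.array([np.interp(t,TS,QS[:,i]) for i in range(7)]); P,R=arcpose(t,**k); return solve(P,R,seed,j3=j3)
E
python3 - <<'E'
from traj import *
A={t:arcq(t) for t in range(0,181,9)}
print([t for t in A if A[t] is None]); q=np.array([A[t] for t in A]); print(np.abs(np.diff(q,axis=0)).max(0))
mid=(q[1:]+q[:-1])/2; pm=fk(X,mid)[0]; print("mid dev",max(np.linalg.norm(pm[i]-arcpose(4.5+9*i)[0]) for i in range(20)))
# reconfig, backwards from arcq(40)
cur=get_state()["qpos"]; W=[]; s=arcq(40); P0,R0=arcpose(40); 
N=10; Pc=cur; Pcp,_=fk(X,cur)
mids=rackpt(-.14,0,.25)
seed=s
for i in range(N+1):
    f=i/N; P=mids if 0<i<N else None
    P=(1-min(1,f*3))*P0+min(1,f*3)*mids if f<1/3 else mids if f<2/3 else mids+(Pcp[0]-mids)*(f-2/3)*3
    a=np.interp(f,[0,1],[adeg(40),80]); j3=np.interp(f,[0,1],[-1.30,cur[2]])
    r=solve(P,qm(quat(np.radians(a),PSI)[0]),seed,j3=j3)
    print(round(f,1),P,round(a),r, None if r is None else np.abs(r-seed).max()); 
    if r is None: break
    W.append(r); seed=r
print("cur",cur)
np.savez("tr.npz",A=q,t=np.array(list(A)),W=np.array(W[::-1]))
E
```

```text
[]
[0.0184 0.0421 0.     0.0397 0.0678 0.041  0.0669]
mid dev 0.0004037312386825486
0.0 [ 0.5497 -0.0398  0.087 ] 55 [ 0.9624  0.8211 -1.3     2.4102  1.9976  0.6741  0.0057] 0.0
0.1 [ 0.5242 -0.0462  0.1359] 58 [ 1.001   0.5592 -1.1847  2.3744  1.7567  0.3723  0.189 ] 0.3018794846590086
0.2 [ 0.4986 -0.0526  0.1848] 60 None None
cur [ 0.2113  0.2956 -0.1465  2.0453 -0.0202  0.639   1.9055]
```

```bash
python3 - <<'E'
from traj import *
cur=get_state()["qpos"]
c,s_=np.cos(PSI),np.sin(PSI)
def rk(P): d=P-[*RK,0]; return np.stack([c*d[:,0]+s_*d[:,1],-s_*d[:,0]+c*d[:,1],d[:,2]],1)
for t in (40,60):
    b=arcq(t); f=np.linspace(0,1,9)[:,None]; Q=cur+(b-cur)*f
    p,R=fk(X,Q); cam=p+R@np.array([.0675,0,-.143]); rear=p+R@np.array([-.043,0,-.073]); top=p+R@np.array([-.043,0,-.2])
    print(t); print(np.c_[rk(p),R[:,:,2],rk(cam),rk(rear),rk(top)].round(3))
E
```

```text
40
[[-0.106  0.     0.177  0.167  0.042 -0.985 -0.197  0.     0.306 -0.076
   0.     0.257 -0.098  0.     0.382]
 [-0.143 -0.017  0.135  0.071 -0.039 -0.997 -0.218 -0.009  0.273 -0.104
  -0.013  0.21  -0.112 -0.006  0.337]
 [-0.167 -0.035  0.102  0.023 -0.109 -0.994 -0.234 -0.019  0.245 -0.124
  -0.026  0.175 -0.123 -0.012  0.301]
 [-0.177 -0.049  0.077  0.025 -0.157 -0.987 -0.242 -0.028  0.219 -0.133
  -0.037  0.148 -0.131 -0.017  0.273]
 [-0.172 -0.058  0.057  0.074 -0.173 -0.982 -0.243 -0.034  0.196 -0.131
  -0.043  0.13  -0.135 -0.019  0.254]
 [-0.153 -0.058  0.044  0.163 -0.15  -0.975 -0.237 -0.035  0.176 -0.119
  -0.042  0.12  -0.135 -0.018  0.244]
 [-0.123 -0.047  0.042  0.282 -0.087 -0.956 -0.225 -0.03   0.162 -0.1
  -0.033  0.122 -0.132 -0.014  0.243]
 [-0.088 -0.027  0.054  0.417  0.013 -0.909 -0.208 -0.018  0.157 -0.078
  -0.018  0.138 -0.13  -0.007  0.254]
 [-0.052 -0.     0.087  0.556  0.139 -0.819 -0.189 -0.     0.165 -0.059
  -0.     0.171 -0.132 -0.     0.275]]
60
[[-0.106  0.     0.177  0.167  0.042 -0.985 -0.197  0.     0.306 -0.076
   0.     0.257 -0.098  0.     0.
[... 184 characters left out ...]
23
  -0.032  0.176 -0.123 -0.015  0.302]
 [-0.173 -0.06   0.079  0.044 -0.183 -0.982 -0.24  -0.035  0.22  -0.13
  -0.045  0.15  -0.13  -0.022  0.275]
 [-0.163 -0.07   0.06   0.108 -0.2   -0.974 -0.238 -0.042  0.196 -0.124
  -0.052  0.133 -0.131 -0.024  0.257]
 [-0.139 -0.07   0.049  0.211 -0.172 -0.962 -0.229 -0.043  0.176 -0.108
  -0.051  0.126 -0.129 -0.023  0.248]
 [-0.104 -0.057  0.05   0.342 -0.099 -0.934 -0.213 -0.036  0.163 -0.086
  -0.04   0.131 -0.125 -0.018  0.249]
 [-0.065 -0.032  0.067  0.485  0.015 -0.874 -0.193 -0.021  0.161 -0.062
  -0.022  0.151 -0.122 -0.009  0.262]
 [-0.029  0.     0.107  0.624  0.156 -0.766 -0.172  0.     0.173 -0.043
   0.     0.19  -0.124  0.     0.287]]
```

```bash
python3 - <<'E'
from traj import *
cur=get_state()["qpos"]
c,s_=np.cos(PSI),np.sin(PSI)
def rk(P): d=P-[*RK,0]; return np.stack([c*d[:,0]+s_*d[:,1],-s_*d[:,0]+c*d[:,1],d[:,2]],1)
st=ctrl.ik(rackpt(-.14,0,.30),quat(np.radians(80),PSI)[0]); print("st",st)
for t,off in ((60,0.),(80,.02),(80,0.),(90,-.02)):
    b=arcq(t,off=off)
    if b is None: print(t,off,None); continue
    Q=st+(b-st)*np.linspace(0,1,9)[:,None]
    p,R=fk(X,Q); cam=p+R@np.array([.0675,0,-.143]); rear=p+R@np.array([-.043,0,-.073])
    print(t,off,b); print(np.c_[rk(p),R[:,:,2],rk(cam),rk(rear)].round(3))
E
```

```text
st [ 0.2646  0.1152 -0.1562  1.9006 -0.0519  0.9641  1.9525]
60 0.0 [ 0.9975  0.7551 -1.3     2.4249  2.1292  0.6141 -0.1174]
[[-0.14   0.     0.3    0.168  0.042 -0.985 -0.231  0.     0.429 -0.11
  -0.     0.379]
 [-0.17  -0.048  0.245  0.071 -0.123 -0.99  -0.243 -0.025  0.383 -0.13
  -0.04   0.319]
 [-0.185 -0.091  0.203  0.038 -0.254 -0.966 -0.249 -0.049  0.342 -0.14
  -0.075  0.274]
 [-0.182 -0.122  0.169  0.069 -0.338 -0.939 -0.248 -0.068  0.303 -0.138
  -0.1    0.238]
 [-0.163 -0.137  0.14   0.154 -0.361 -0.92  -0.239 -0.079  0.265 -0.125
  -0.11   0.21 ]
 [-0.133 -0.131  0.115  0.272 -0.317 -0.909 -0.226 -0.078  0.231 -0.104
  -0.103  0.189]
 [-0.098 -0.104  0.099  0.402 -0.208 -0.892 -0.21  -0.064  0.204 -0.082
  -0.08   0.179]
 [-0.065 -0.058  0.1    0.525 -0.043 -0.85  -0.195 -0.037  0.188 -0.064
  -0.044  0.184]
 [-0.041 -0.     0.122  0.624  0.156 -0.766 -0.185 -0.     0.188 -0.055
  -0.     0.205]]
80 0.02 [ 0.9492  0.8562 -1.3     2.4104  2.2823  0.7264 -0.2018]
[[-0.14   0.     0.3    0.168  0.042 -0.985 -0.231  0.     0.429 -0.11
  -0.     0.379]
 [-0.174 -0.05   0.24
[... 1725 characters left out ...]
055  0.245  0.067 -0.142 -0.988 -0.245 -0.028  0.383 -0.133
  -0.046  0.319]
 [-0.188 -0.104  0.206  0.038 -0.291 -0.956 -0.251 -0.056  0.343 -0.143
  -0.086  0.275]
 [-0.182 -0.14   0.175  0.084 -0.386 -0.919 -0.247 -0.078  0.305 -0.138
  -0.115  0.243]
 [-0.156 -0.157  0.147  0.19  -0.412 -0.891 -0.235 -0.091  0.267 -0.119
  -0.126  0.217]
 [-0.118 -0.151  0.125  0.33  -0.36  -0.873 -0.216 -0.091  0.233 -0.093
  -0.118  0.199]
 [-0.075 -0.119  0.113  0.478 -0.233 -0.847 -0.195 -0.074  0.206 -0.066
  -0.091  0.192]
 [-0.038 -0.066  0.118  0.609 -0.045 -0.792 -0.176 -0.043  0.192 -0.045
  -0.05   0.201]
 [-0.015 -0.     0.147  0.704  0.176 -0.688 -0.165 -0.     0.196 -0.038
  -0.     0.228]]
```

```bash
python3 - <<'E'
from traj import *
c,s_=np.cos(PSI),np.sin(PSI)
def rk(P): d=P-[*RK,0]; return np.stack([c*d[:,0]+s_*d[:,1],-s_*d[:,0]+c*d[:,1],d[:,2]],1)
st=ctrl.ik(rackpt(-.14,0,.30),quat(np.radians(80),PSI)[0]); b=arcq(60,off=0.)
best=None
for f in (.5,):
  for x in (-.17,-.14,-.11,-.08):
    for z in (.15,.18,.21,.24):
      for a in (60,68,76,84):
       for j3 in (-.5,-.7,-.9):
        m=solve(rackpt(x,0,z),qm(quat(np.radians(a),PSI)[0]),st+(b-st)*f,j3=j3)
        if m is None: continue
        Q=np.concatenate([st+(m-st)*np.linspace(0,1,9)[:,None],m+(b-m)*np.linspace(0,1,9)[:,None]])
        p,R=fk(X,Q); r=rk(p); sc=np.abs(r[:,1]).max()+max(0,.115-r[:,2].min())*2
        if best is None or sc<best[0]: best=(sc,x,z,a,j3,m,Q)
print(best[:6]); p,R=fk(X,best[6]); cam=p+R@np.array([.0675,0,-.143]); rear=p+R@np.array([-.043,0,-.073])
print(np.c_[rk(p),R[:,:,2],rk(cam),rk(rear)].round(3))
np.savez("rec.npz",m=best[5],st=st,b=b)
E
```

```text
(np.float64(0.04764714442407855), -0.08, 0.21, 60, -0.9, array([ 0.9065,  0.2683, -0.9   ,  2.2335,  0.2107,  0.2404,  1.7017]))
[[-0.14   0.     0.3    0.168  0.042 -0.985 -0.231  0.     0.429 -0.11
  -0.     0.379]
 [-0.132 -0.008  0.28   0.198  0.028 -0.98  -0.226 -0.005  0.407 -0.104
  -0.007  0.361]
 [-0.124 -0.014  0.263  0.231  0.02  -0.973 -0.222 -0.008  0.386 -0.099
  -0.011  0.344]
 [-0.116 -0.017  0.247  0.266  0.02  -0.964 -0.219 -0.011  0.367 -0.094
  -0.014  0.329]
 [-0.109 -0.019  0.234  0.305  0.027 -0.952 -0.216 -0.012  0.349 -0.09
  -0.015  0.316]
 [-0.101 -0.018  0.223  0.347  0.041 -0.937 -0.214 -0.011  0.334 -0.086
  -0.014  0.306]
 [-0.094 -0.014  0.215  0.391  0.061 -0.918 -0.212 -0.009  0.32  -0.083
  -0.011  0.299]
 [-0.087 -0.008  0.211  0.437  0.088 -0.895 -0.211 -0.005  0.309 -0.081
  -0.007  0.295]
 [-0.08  -0.     0.21   0.485  0.121 -0.866 -0.21   0.     0.3   -0.079
  -0.     0.295]
 [-0.08  -0.     0.21   0.485  0.121 -0.866 -0.21   0.     0.3   -0.079
  -0.     0.295]
 [-0.103  0.005  0.177  0.411  0.121 -0.903 -0.225  0.002  0.277 -0.095
   0.004  0.261]
 [-0.121  0.003  0.15   0.36   0.105 -0.927 -0.237 -0.001  0.257 -0.108
   0.003  0.233]
 [-0.131 -0.003  0.128  0.337  0.083 -0.938 -0.244 -0.005  0.239 -0.116
  -0.001  0.212]
 [-0.131 -0.011  0.113  0.345  0.062 -0.937 -0.244 -0.011  0.223 -0.116
  -0.007  0.196]
 [-0.121 -0.017  0.103  0.384  0.052 -0.922 -0.238 -0.014  0.209 -0.109
  -0.012  0.187]
 [-0.101 -0.019  0.101  0.449  0.061 -0.891 -0.225 -0.015  0.198 -0.095
  -0.013  0.185]
 [-0.073 -0.014  0.106  0.533  0.095 -0.841 -0.207 -0.011  0.19  -0.076
  -0.01   0.191]
 [-0.041 -0.     0.122  0.624  0.156 -0.766 -0.185 -0.     0.188 -0.055
  -0.     0.205]]
```

```bash
python3 - <<'E'
from traj import *
r=np.load("rec.npz")
ctrl.movel(rackpt(-.14,0,.30),quat(np.radians(80),PSI)[0],max_speed=.25); s=get_state();print(s["time"],s["qpos"])
ctrl.set_joints(r["m"]); s=get_state();print(s["time"],s["tcp_pos"])
ctrl.set_joints(r["b"]); s=get_state();print(s["time"],s["tcp_pos"])
for t in (54,36,18):
    ctrl.set_joints(arcq(t)); s=get_state();print(t,s["time"],s["tcp_pos"]-arcpose(t)[0],s["contact_force"])
p,d=vision.grab_frame("wrist"); cv2.imwrite("pics/w7.png",p)
E
```

```text
21.25 [ 0.254   0.1163 -0.1445  1.9023 -0.0537  0.9628  1.9546]
22.0833 [ 0.5226 -0.047   0.2094]
23.7583 [ 0.5602 -0.0373  0.1219]
54 24.0083 [ 0.      0.0005 -0.0003] [0.4097 0.2371 0.84  ]
36 24.2583 [0.0002 0.0002 0.0008] [-0.7563 -0.5195  0.7849]
18 24.5083 [0.0008 0.0004 0.0008] [ 0.1003 -0.0339  0.8119]
```

View pics/w7.png

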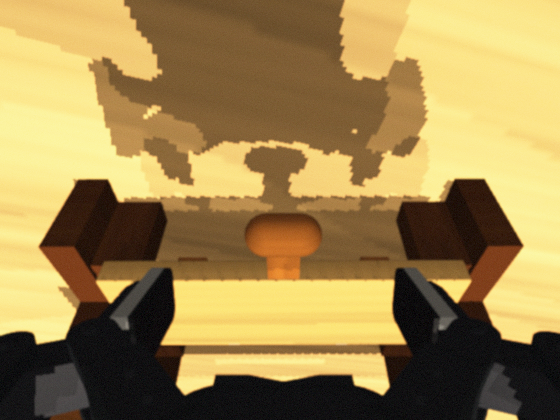

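The flap is at rest and the pull at (283,235) is centred between the open fingers. I come down, close and swing to 90°.

```bash
python3 - <<'E'
from traj import *
for t in (8,0): ctrl.set_joints(arcq(t)); ctrl.pause(.05)
s=get_state();print(s["time"],s["tcp_pos"]-arcpose(0)[0],s["contact_force"])
ctrl.close_gripper(30); s=get_state();print(s["time"],s["width"],s["contact_force"])
for t in range(6,91,6):
    ctrl.set_joints(arcq(t)); s=get_state()
    f=np.linalg.norm(s["contact_force"])
    print(t,round(s["time"],2),s["tcp_pos"]-arcpose(t)[0],s["contact_force"],round(s["width"],4))
    if f>12: print("STOP");break
p,d=vision.grab_frame("side"); cv2.imwrite("pics/s8.png",p)
p,d=vision.grab_frame("wrist"); cv2.imwrite("pics/w8.png",p)
E
```

```text
25.1583 [0.0002 0.0003 0.0006] [ 0.2344 -0.4713  0.3796]
25.7167 0.02955558502734592 [-0.6889 -1.3793  2.4438]
6 25.97 [ 0.     -0.0002  0.0001] [ 0.1116  0.0028 -1.7963] 0.0299
12 26.22 [ 0.0001 -0.0003  0.    ] [ 0.2485  0.392  -2.5113] 0.0299
18 26.47 [ 0.0001 -0.0002 -0.    ] [ 0.1747  0.078  -1.3899] 0.0299
24 26.72 [-0.0001 -0.0002 -0.0001] [-0.0979 -0.1434 -1.7106] 0.0296
30 26.97 [-0.0003 -0.0002 -0.0003] [-0.3063  0.0887 -1.4482] 0.0295
36 27.22 [-0.0003 -0.0002 -0.0004] [-0.433   0.0507 -2.7109] 0.0299
42 27.47 [-0.0002 -0.0001 -0.0003] [ 0.1202 -0.5403 -1.1548] 0.0298
48 27.72 [-0.0003 -0.0001 -0.0003] [ 0.7633 -0.3536 -1.5276] 0.0297
54 27.97 [-0.0004 -0.0001 -0.0004] [-0.1298 -1.5569 -1.4232] 0.0298
60 28.22 [-0.0003 -0.     -0.0004] [-0.9617 -0.1348 -1.5062] 0.0298
66 28.47 [-0.0003 -0.0001 -0.0004] [-0.3982  0.0145 -1.2674] 0.0296
72 28.72 [-0.0002 -0.0001 -0.0003] [-1.0301 -1.2668 -0.8716] 0.0297
78 28.97 [-0.0001 -0.0002 -0.0001] [-0.8729 -1.3439  1.3246] 0.0296
84 29.22 [-0.     -0.0002 -0.0001] [-1.1682 -2.5535  1.5935] 0.0296
90 29.47 [ 0.     -0.0002 -0.    ] [-1.2366 -1.8055  1.6173] 0.0298
```

View pics/s8.png

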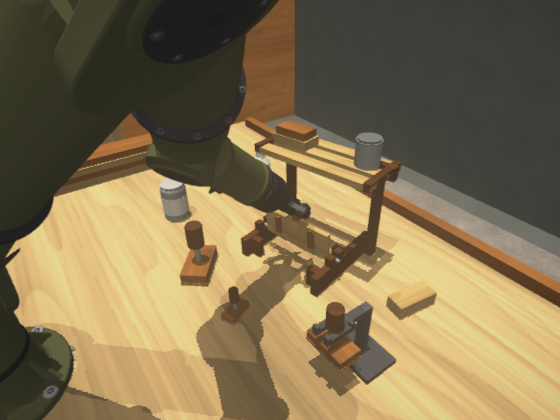

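View pics/w8.png

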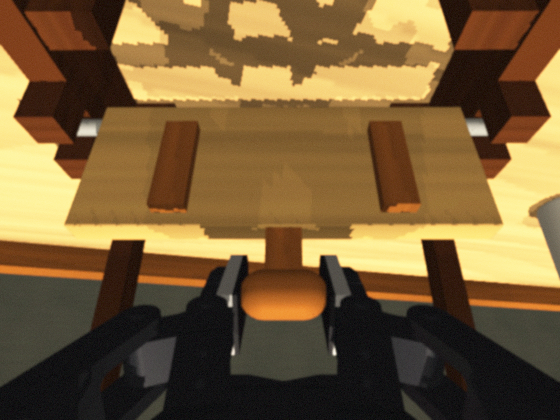

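The flap stands vertical with its battens toward the camera at (175,165) and (393,165). Both pins, at (88,127) and (475,127), sit in their slots, and the forces are small. I continue under the shelf.

```bash
python3 - <<'E'
from traj import *
for t in list(range(96,157,6))+list(range(160,181,4)):
    ctrl.set_joints(arcq(t)); s=get_state()
    f=np.linalg.norm(s["contact_force"])
    print(t,round(s["time"],2),s["tcp_pos"]-arcpose(t)[0],s["contact_force"],round(s["width"],4))
    if f>9: print("STOP");break
p,d=vision.grab_frame("side"); cv2.imwrite("pics/s9.png",p)
p,d=vision.grab_frame("wrist"); cv2.imwrite("pics/w9.png",p)
E
```

```text
96 29.82 [ 0.0002 -0.0001  0.0001] [-0.5038 -1.6391  2.2146] 0.0295
102 30.07 [ 0.0002 -0.      0.0001] [-0.2895 -3.0675  2.302 ] 0.0297
108 30.32 [-0.0001 -0.     -0.0001] [-0.9324 -2.0165  1.3206] 0.0297
114 30.57 [-0.0001  0.     -0.0002] [-0.0112 -2.2691  1.0611] 0.0296
120 30.82 [ 0.      0.0001 -0.0001] [ 0.7032 -1.2672  1.9167] 0.0299
126 31.07 [-0.0003  0.0001 -0.0001] [-0.0839 -0.6517  0.4665] 0.0296
132 31.32 [-0.0004  0.0002 -0.0001] [ 0.2084 -0.5872  0.1197] 0.0292
138 31.57 [-0.0004  0.0001 -0.    ] [-0.6309 -0.7333  1.1204] 0.0296
144 31.82 [-0.0003  0.0001 -0.    ] [ 0.1811 -0.4385  1.0439] 0.0296
150 32.07 [-0.0002 -0.      0.0001] [-0.0451  0.2452  0.7748] 0.0296
156 32.32 [-0.0001 -0.0001  0.0002] [ 1.2721 -0.8451  1.1088] 0.0297
160 32.57 [ 0.     -0.      0.0003] [ 0.7325 -0.2254  0.4692] 0.0296
164 32.82 [ 0.0001 -0.0001  0.    ] [ 1.7065 -0.5336  1.897 ] 0.0296
168 33.07 [ 0.0001 -0.0001 -0.0003] [ 1.4461 -1.0703  0.3504] 0.0301
172 33.32 [-0.0001 -0.     -0.0005] [ 0.7561 -0.6304  0.8513] 0.0294
176 33.57 [-0.0002 -0.     -0.0006] [ 0.0821 -1.2498  1.3042] 0.03
180 33.82 [-0.0001 -0.     -0.0005] [ 0.4109 -0.2432  0.4571] 0.0298
```

View pics/s9.png

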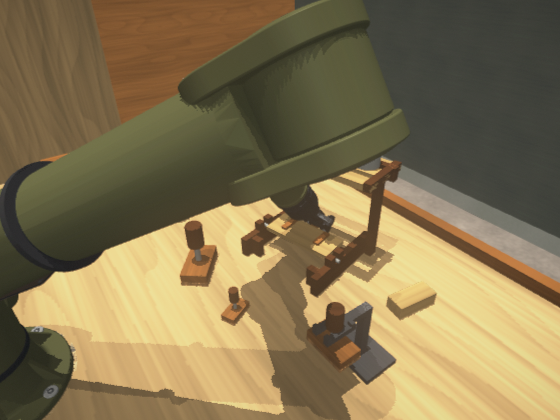

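View pics/w9.png

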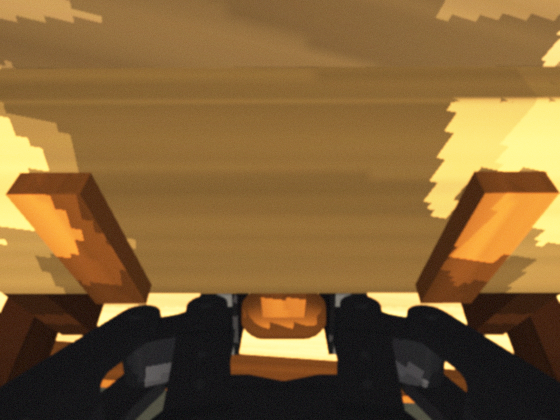

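The flap is nearly flat, with the battens up and the pull at (285,315). I lower it the last fraction until it rests, then let go.

```bash
python3 - <<'E'
from traj import *
for dz in (-.001,-.002,-.003,-.004):
    q=arcq(180,dz=dz); ctrl.set_joints(q); ctrl.pause(.15); F=np.mean([ (ctrl.pause(.02),get_state()["contact_force"])[1] for _ in range(5)],0)
    s=get_state(); print(dz,round(s["time"],2),s["tcp_pos"]-arcpose(180)[0],F,s["wrist_torque"])
    if F[2]>3: break
ctrl.ungrasp(); ctrl.pause(.2); s=get_state(); print(s["time"],s["width"],s["contact_force"])
p,d=vision.grab_frame("wrist"); cv2.imwrite("pics/w10.png",p)
E
```

```text
-0.001 34.4 [-0.0001 -0.     -0.001 ] [ 0.0084 -0.4049  0.759 ] [-0.2112  0.7071 -0.0901]
-0.002 34.88 [ 0.     0.    -0.002] [0.3936 0.075  0.8022] [-0.2155  0.5957 -0.0302]
-0.003 35.37 [ 0.0001  0.     -0.0029] [0.9997 0.3635 1.2627] [-0.1807  0.4819 -0.0158]
-0.004 35.85 [ 0.0002  0.0001 -0.0038] [1.9693 0.231  2.4467] [-0.0546  0.1986  0.0221]
36.6333 0.08528482155085328 [-1.4929  0.3094  0.1305]
```

View pics/w10.png

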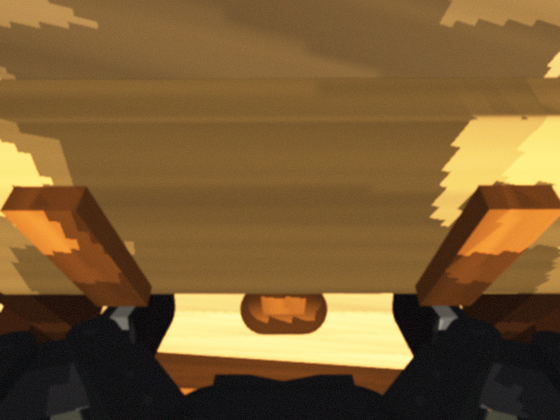

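Released; the pull at (285,312) is free and the flap is resting. I retreat 10 mm up, then back along the tool axis.

```bash
python3 - <<'E'
from traj import *
P,R=arcpose(180,dz=-.004); z=R[:,2]; seed=get_state()["qpos"]; L=[]
for d in (.005,.010): L.append(P+[0,0,d])
for d in np.arange(.015,.151,.015): L.append(P+[0,0,.01]-z*d)
qs=[]
for p in L:
    r=solve(p,R,seed,j3=-1.30)
    if r is None: print("none",p); break
    qs.append(r); seed=r
print(len(qs),len(L),np.abs(np.diff(qs,axis=0)).max())
for r in qs:
    ctrl.set_joints(r); s=get_state(); f=s["contact_force"]; print(round(s["time"],2),s["tcp_pos"],f)
    if np.linalg.norm(f)>8: print("STOP");break
E
```

```text
12 12 0.04406308549516136
36.93 [ 0.6928 -0.0041  0.0357] [-0.0307  0.1997  0.6431]
37.18 [ 0.6927 -0.0042  0.0406] [-0.4287  0.2996 -0.6624]
37.43 [ 0.6839 -0.0066  0.0526] [-0.2663  0.3239  0.046 ]
37.68 [ 0.6753 -0.0088  0.0642] [ 0.902   0.0537 -0.6276]
37.93 [ 0.6667 -0.0109  0.0759] [-0.1515  0.7736  0.3812]
38.18 [ 0.658  -0.0131  0.0879] [-0.1596  0.0724  0.0065]
38.43 [ 0.6492 -0.0154  0.0998] [-0.5627 -0.3288 -0.2129]
38.68 [ 0.6404 -0.0176  0.1118] [ 0.0896 -0.9805  0.2288]
38.93 [ 0.6317 -0.0198  0.1238] [-0.0516 -0.0591  0.5823]
39.18 [ 0.6229 -0.022   0.1358] [ 0.3296  0.2423 -0.2908]
39.43 [ 0.6141 -0.0242  0.1477] [-0.2798 -0.2506 -0.2794]
39.68 [ 0.6054 -0.0264  0.1597] [ 0.1993  0.1695 -0.0437]
```

```bash
python3 - <<'E'
from traj import *
R=arcpose(180)[1]; seed=get_state()["qpos"]; P=get_state()["tcp_pos"]
for d in (.03,.06,.09,.12):
    r=solve(P-rackpt(d,0,0)+rackpt(0,0,0)+[0,0,d*.6],R,seed,j3=-1.30)
    if r is None: r=solve(P-rackpt(d,0,0)+rackpt(0,0,0)+[0,0,d*.6],R,seed)
    if r is None: print("none",d);break
    ctrl.set_joints(r); seed=r
ctrl.pause(.3); s=get_state(); print(s["time"],s["tcp_pos"],s["contact_force"])
import fit
from fit import *
turn=[B(-8,58,-85,85,44,56),B(-4,4,-113,113,46,54),B(74,92,-14,14,41,59),B(58,83,-7,7,45,55),B(3,47,38,52,56,62),B(3,47,-52,-38,56,62)]
for cam in("wrist","side","top"):
    st=get_state(); p,d=vision.grab_frame(cam); W=cloud(cam,d,st); cv2.imwrite(f"pics/{cam}11.png",p)
    for k in models.masks_of(cam,"flap")[:2]:
        F=W[k["mask"]]; F=F[~np.isnan(F[:,0])]; F=F[F[:,2]<.09]
        print(cam,round(k["p"],2),k["point"],len(F)); 
        if len(F)>150: print("  fit",*fit.fit(F,turn,[*RK,PSI,0.]))
        d2=F[:,:2]-RK; lx=np.cos(PSI)*d2[:,0]+np.sin(PSI)*d2[:,1]; ly=-np.sin(PSI)*d2[:,0]+np.cos(PSI)*d2[:,1]
        m=(lx<.055)&(np.abs(ly)<.035)
        if m.sum()>20: A=np.c_[lx[m],ly[m],np.ones(m.sum())]; print("  plane slope,z0",np.linalg.lstsq(A,F[m,2],rcond=None)[0],"x",np.percentile(lx,[1,99]))
    for n in("tin","glue","offcut"):
        k=models.masks_of(cam,n)
        if cam!="wrist" and k: X2=W[k[0]["mask"]]; print("  ",n,round(k[0]["p"],2),np.nanmedian(X2,0))
    Xk=W.reshape(-1,3); K=Xk[(np.hypot(Xk[:,0]-HK[0],Xk[:,1]-HK[1])<.028)&(Xk[:,2]>.122)&(Xk[:,2]<.155)]
    if cam=="side" and len(K): KS=K[K[:,2]<.146]; print("knob",least_squares(lambda v:np.hypot(KS[:,0]-v[0],KS[:,1]-v[1])-.014,HK).x,np.percentile(K[:,2],95))
print(get_state()["time"])
E
```

```text
none 0.12
40.8167 [ 0.5186 -0.0478  0.2135] [ 0.6548  0.0821 -0.779 ]
wrist 0.85 [280.9, 168.9] 11362Traceback (most recent call last):
  File "<stdin>", line 17, in <module>
AttributeError: 'function' object has no attribute 'fit'
```

View pics/wrist11.png

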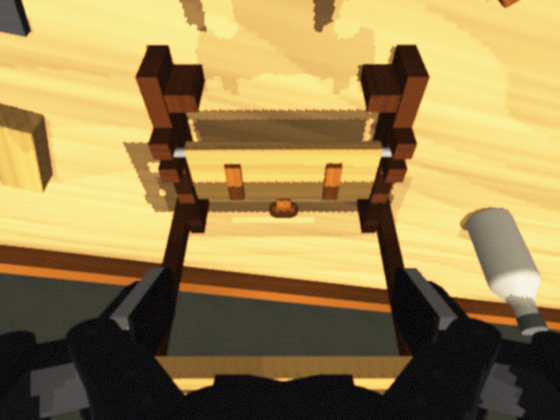

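The flap lies turned under the shelf with its battens at (233,180) and (333,178), the pull to the rear at (284,208), and the pins in their slots at row 153. I finish the numeric check.

```bash
python3 - <<'E'
from plan import *
from fit import *
turn=[B(-8,58,-85,85,44,56),B(-4,4,-113,113,46,54),B(74,92,-14,14,41,59),B(58,83,-7,7,45,55),B(3,47,38,52,56,62),B(3,47,-52,-38,56,62)]
for cam in("wrist","side","top"):
    st=get_state(); p,d=vision.grab_frame(cam); W=cloud(cam,d,st); cv2.imwrite(f"pics/{cam}12.png",p)
    for k in models.masks_of(cam,"flap")[:1]:
        F=W[k["mask"]]; F=F[~np.isnan(F[:,0])]; F=F[F[:,2]<.09]
        print(cam,round(k["p"],2),k["point"],len(F)); 
        if len(F)>150: print("  fit",*fit(F[::max(1,len(F)//2000)],turn,[*RK,PSI,0.]))
        d2=F[:,:2]-RK; lx=np.cos(PSI)*d2[:,0]+np.sin(PSI)*d2[:,1]; ly=-np.sin(PSI)*d2[:,0]+np.cos(PSI)*d2[:,1]
        m=(lx<.055)&(np.abs(ly)<.035)&(F[:,2]>.05)
        if m.sum()>20: A=np.c_[lx[m],ly[m],np.ones(m.sum())]; print("  plane slope,z0",np.linalg.lstsq(A,F[m,2],rcond=None)[0],"x",np.percentile(lx,[1,99]))
    if cam=="wrist": continue
    for n in("tin","glue","offcut"):
        k=models.masks_of(cam,n)
        if k: print("  ",n,round(k[0]["p"],2),np.nanmedian(W[k[0]["mask"]],0))
    Xk=W.reshape(-1,3); K=Xk[(np.hypot(Xk[:,0]-HK[0],Xk[:,1]-HK[1])<.028)&(Xk[:,2]>.122)&(Xk[:,2]<.155)]
    KS=K[K[:,2]<.146]
    if len(KS)>10: print("knob",least_squares(lambda v:np.hypot(KS[:,0]-v[0],KS[:,1]-v[1])-.014,HK).x,np.percentile(K[:,2],95))
print(get_state()["time"])
E
```

```text
wrist 0.86 [282.4, 170.0] 11203
  fit [ 0.6016 -0.0266  0.2491  0.0004] 0.00035640829386366334 0.9973226238286479
  plane slope,z0 [ 0.0235 -0.0013  0.0556] x [-0.0076  0.0812]
side 0.6 [305.6, 236.5] 1695
  fit [ 0.6016 -0.0273  0.2452  0.0002] 0.0006447853253733647 0.9823008849557522
  plane slope,z0 [ 0.0241 -0.0006  0.0554] x [-0.0084  0.0848]
   tin 0.78 [0.4396 0.2779 0.0666]
   glue 0.53 [0.689  0.2613 0.0969]
   offcut 0.67 [ 0.6863 -0.2815  0.0288]
knob [ 0.4714 -0.2955] 0.15110074486715344
top 0.9 [293.5, 177.8] 1942
  fit [ 0.6007 -0.0285  0.2532 -0.0007] 0.0012062158593352675 0.9186405767250257
  plane slope,z0 [ 0.0093 -0.0024  0.0548] x [-0.0086  0.0723]
   tin 0.59 [0.4418 0.2936 0.0973]
   glue 0.58 [0.6858 0.2676 0.0977]
   offcut 0.57 [ 0.6926 -0.2718  0.0285]
knob [ 0.4703 -0.2968] 0.15156814806857888
41.5167
```

```bash
sleep 1; ls pics | tail -30 | tr '\n' ' '
```

```text
m_top_sander_322.npy m_top_sander_390.npy m_top_tin_159.npy o.pkl o2.pkl s1.png s2.png s3.png s6.png s8.png s9.png side0.npy side0.png side12.png side4.png top0.npy top0.png top12.png top4.png w1.png w10.png w2.png w5.png w7.png w8.png w9.png wrist0.npy wrist0.png wrist11.png wrist12.png
```

All checks are within tolerance: the flap is about 1 mm off its place and within 0.024 rad of level. The block is hanging and the bystanders are unmoved. I hand in.

```bash
python3 -c "
from station import *
from station import ticket,get_state
print(get_state()['contact_force']); print(ticket.close_job())"
```

```text
[ 0.30723142 -1.189761    0.09970958]
the job is handed in; nothing more can be done
None
```

I hung the middle-sized sanding block in the forked hook and turned the flap over onto the rear rests, then handed the job in at about 41.5 s. The hand-in reports no verdict, so the results below are my own last checks.

- **Sanding block:** the knob is about 1 mm from the throat and its top is at z≈0.151 m, so the neck sits about 1 mm above the 110 mm mark. It hangs free of the fingers.
- **Flap:** the battens are up, the pull is to the rear and the wrist view shows both pins in their slots. The pin axis is about 1–1.5 mm off its place and at the right height. It is tilted at most about 0.024 rad from level. I lowered it until it was resting before letting go.
- **Bystanders:** the tin, glue bottle and offcut are where they were at the start, to within camera noise (about 5 mm at most, on the glue bottle).
- **Robot:** it stands clear in front of the rack and touches nothing.

**First attempt at the turn:** joint 6 reached its lower limit with the flap about 16° up. I laid the flap back down, let go, changed to an elbow-out posture and gripped the pull again. The second swing went through without trouble, with measured forces under about 4 N.

**Disagreements:** the cameras disagree a little on the flap. The top camera gives a yaw about 0.008 rad larger than the side camera and a tilt of 0.009 rad, against about 0.024 rad from the other two. The fingers read 29.7 mm on the 32 mm pull, but the grip held.

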